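# Reset the utensil tray's pinned divider and load the tray

### The job

Pull up the yellow quick-release pin that locks the tray's divider, slide the divider until it lines up with the red clip on the tray's near wall, and push the pin fully home in the rail hole there so that the divider is locked. Then lay every wooden spatula in the left compartment and every slotted spoon in the right one, flat on the bottom side by side with their handles towards the robot, and leave the bowl, colander and plantain press where they are.

Things in the scene. Friction and masses are not known exactly. Their poses are not given: they have to be found in the camera images.
- tray: fixed wooden tray, 247 mm long (x, away from the robot), 358 mm wide (y, to the left), walls 40 mm high and 6 mm thick, floor 6 mm thick. Origin under its centre, on the counter. Outside its far (+x) wall runs an aluminium rail 26 mm wide, top 44 mm and underside 36 mm above the counter, with a row of 13 mm holes at x = 136 mm, 25 mm apart along y
- divider (a joint): travel of the tray's divider along the rail in m: 0 at the start (near the left wall), growing to the right (tray -y) up to 0.15. It slides with about 2.5 N of friction and stays where it is left. Every 0.025 m its hole stands over a hole of the rail
- divider_grip (a point): centre of the black finger grip on the divider, 50 mm above the counter: 45 mm long (x), 12 mm thick (y), top 62 mm, foot 39 mm above the counter. Axes as the tray's. The divider is an upright board 8 mm thick and 39 mm high in the middle plane of this grip, nearly as long as the tray; it parts the left (+y) compartment from the right (-y) one
- divider_hole (a point): mouth of the 13 mm hole through the divider's steel slide block, 81 mm beyond the grip, over the rail. The block is 30 (x) x 36 (y) x 24 mm, its top (this point) 69 mm above the counter. Two sprung balls in it, 9 mm below the top, press on the pin from both sides (+y and -y). Axes as the tray's
- pin_grip (a point): centre of the yellow knob (24 mm across, 28 mm high) of the quick-release pin, z up the pin. Under it a shoulder 18 mm wide, 6 mm high, then a 10 mm shank 43 mm long with bevelled tip. Pushed home, the shoulder sits on the slide block, the balls snap into the shank's groove, and this point is 89 mm above the counter; about 12 N pulls it out, less snaps it in
- pin_tip (a point): lower tip of the pin's shank, 63 mm below the knob's centre. Home, it is 26 mm above the counter, through the rail's hole, and locks the divider. Pulled up 19 mm it is clear of the rail; up to 28 mm up the balls still hold the pin by friction, so it can be let go there and rides along upright in the slide block
- clip1_mark (a point): small red spring clip, 20 mm wide and standing 30 mm above the wall, gripping the tray's near (-x) wall; this point is its middle, 4 mm above the wall's top, exactly in line (same tray y) with one of the rail's holes and with where the middle plane of the divider is wanted. Only one of clip1, clip2, clip3 is there, the others are None
- clip2_mark (a point): small red spring clip, 20 mm wide and standing 30 mm above the wall, gripping the tray's near (-x) wall; this point is its middle, 4 mm above the wall's top, exactly in line (same tray y) with one of the rail's holes and with where the middle plane of the divider is wanted. Only one of clip1, clip2, clip3 is there, the others are None
- clip3_mark (a point): small red spring clip, 20 mm wide and standing 30 mm above the wall, gripping the tray's near (-x) wall; this point is its middle, 4 mm above the wall's top, exactly in line (same tray y) with one of the rail's holes and with where the middle plane of the divider is wanted. Only one of clip1, clip2, clip3 is there, the others are None
- spatula1_mid (a point): flat wooden spatula, 210 mm long, 50 g: handle 135 mm long, 18 mm wide, 9 mm thick, blade 85 x 46 x 7 mm at the +x end, flat underside. This point is at mid-length, on the handle, half-way up (4.5 mm above the underside), 15 mm from the balance point; x runs from handle to blade, z up. None when absent
- spatula2_mid (a point): flat wooden spatula, 210 mm long, 50 g: handle 135 mm long, 18 mm wide, 9 mm thick, blade 85 x 46 x 7 mm at the +x end, flat underside. This point is at mid-length, on the handle, half-way up (4.5 mm above the underside), 15 mm from the balance point; x runs from handle to blade, z up. None when absent
- spoon1_mid (a point): stainless slotted spoon, 210 mm long, 70 g: straight handle 140 mm long, 16 mm wide, 8 mm thick, shallow bowl 70 x 53 mm and 11 mm high at the +x end, flat underside. This point is at mid-length, on the handle, half-way up (4 mm above the underside), 15 mm from the balance point; x runs from handle to bowl, z up. None when absent
- spoon2_mid (a point): stainless slotted spoon, 210 mm long, 70 g: straight handle 140 mm long, 16 mm wide, 8 mm thick, shallow bowl 70 x 53 mm and 11 mm high at the +x end, flat underside. This point is at mid-length, on the handle, half-way up (4 mm above the underside), 15 mm from the balance point; x runs from handle to bowl, z up. None when absent
- spatula1_end (a point): the far end (blade or bowl end) of spatula1, 105 mm from its mid point along its x. None when it is absent
- spatula2_end (a point): the far end (blade or bowl end) of spatula2, 105 mm from its mid point along its x. None when it is absent
- spoon1_end (a point): the far end (blade or bowl end) of spoon1, 105 mm from its mid point along its x. None when it is absent
- spoon2_end (a point): the far end (blade or bowl end) of spoon2, 105 mm from its mid point along its x. None when it is absent
- bowl: white ceramic bowl, 130 mm wide and 60 mm high, origin under its centre. Leave it alone
- colander: red plastic colander, 170 mm wide and 75 mm high, origin under its centre. Leave it alone
- tostonera: closed wooden plantain press, 100 x 160 mm with a 90 mm handle, 44 mm high, origin under the centre of its boards. Leave it alone

How it is judged:
On the way, in this order (a step that is already met when the one before it is completed fails the run):
1. the pin is pulled up out of the rail (z of pin_grip in the frame of tray above 0.1065 m), for 0.2 s.
2. the divider is slid in line with the clip (y of clip1_mark in the frame of divider_hole between -0.004 and 0.004 m and y of clip2_mark in the frame of divider_hole between -0.004 and 0.004 m and y of clip3_mark in the frame of divider_hole between -0.004 and 0.004 m), for 0.2 s.
3. the pin is pushed home through the block and the rail (all of step 2 and z of pin_grip in the frame of tray between 0.083 and 0.092 m and horizontal distance between pin_grip and divider_hole below 0.005 m), for 0.3 s.
4. all the utensils present lie in their compartments (y of each of spatula1_mid, spatula2_mid in the frame of divider_grip above 0.01 m and y of spatula1_mid in the frame of tray between -0.172 and 0.172 m and x of spatula1_mid in the frame of tray between -0.025 and 0.025 m and z of each of spatula1_mid, spatula2_mid, spoon1_mid, spoon2_mid in the frame of tray below 0.016 m and x of each of spatula1_end, spatula2_end, spoon1_end, spoon2_end in the frame of tray above 0.07 m and angle between each of spatula1_mid, spatula2_mid, spoon1_mid, spoon2_mid's own z axis and vertical below 0.09 rad and linear speed of each of spatula1, spatula2, spoon1, spoon2 below 0.02 m/s and y of spatula2_mid in the frame of tray between -0.172 and 0.172 m and x of spatula2_mid in the frame of tray between -0.025 and 0.025 m and y of each of spoon1_mid, spoon2_mid in the frame of divider_grip below -0.01 m and y of spoon1_mid in the frame of tray between -0.172 and 0.172 m and x of spoon1_mid in the frame of tray between -0.025 and 0.025 m and y of spoon2_mid in the frame of tray between -0.172 and 0.172 m and x of spoon2_mid in the frame of tray between -0.025 and 0.025 m), for 0.2 s.
At the end, for the whole second after the job is handed in: Divider hole within 4 mm of the clip along the rail, pin home in it (within 3 mm); each spatula left and each spoon right of the divider, in the tray, mid point within 25 mm of mid-tray lengthwise and under 16 mm above the counter, handle to the robot, tilted under 0.09 rad, all at rest (all of step 3 and all of step 4 and linear speed of pin below 0.02 m/s); the robot touches nothing.
It fails at once if the bowl is moved more than 25 mm (distance of bowl from where it was at the start of the episode above 0.025 m).
It fails at once if the colander is moved more than 25 mm (distance of colander from where it was at the start of the episode above 0.025 m).
It fails at once if the tostonera is moved more than 25 mm (distance of tostonera from where it was at the start of the episode above 0.025 m).
Of spatula1, spatula2, spoon1, spoon2 only 3 to 4 are there at a start; the rules pass over those that are not, and their reading is None.
Of clip1, clip2, clip3 only 1 to 1 are there at a start; the rules pass over those that are not, and their reading is None.
At some moment in a run one of spatula1, spatula2, spoon1, spoon2 may be knocked a few centimetres aside while the robot is not near it.
Once in a run the grip may slacken for a moment while it holds something.
It also fails if it takes over 210 s, if anything falls off the work surface, if the arm or the gripper's body presses on something with over 40 N, if the wrist force passes 120 N, or if a joint passes its speed limit or range.

### The arm

A 6-joint arm with a two-finger parallel gripper is mounted at the origin on the work surface. World frame = base frame: x ahead of the robot, y to its left, z up, the work surface at z = 0. Lengths are in m, angles in rad, forces in N, time in s.
With the tool pointing down it reaches from about 0.375 to 0.9 m from the base axis. Payload 3.1 kg.
Tool frame: the origin (TCP) lies midway between the tips of the shut fingers; the grasp point (between the pads) lies 19 mm behind it; y points along the fingers, x is the direction in which the jaws open and shut, and the axes are right-handed (so a half turn about y gives the same grasp; the last joint's range is limited). The gripper opens to 87 mm and grips with 3 to 60 N. Pads are 19 mm wide; open, the fingers measure 117 mm over their backs; the gripper's body (75 mm by 190 mm) begins 51 mm behind the grasp point.
Start: joints at [0.976, 0.527, 1.433, -0, 1.181, -0.178], TCP at [0.253, 0.571, 0.223] pointing down, gripper open.
Joint ranges: [-3.08, 3.08], [-0.75, 2.2], [0.22, 2.44], [-1.43, 4.57], [0, 2.65], [-2.85, 2.85]. Speed limits (rad/s): [2.79, 2.79, 3.14, 3.14, 3.14, 3.14].

### API

Orientations are given as a unit quaternion [x, y, z, w].
In Python, from rig import sensors, vision, robot gives the robot as it stands.
- The arm moves only by the tool play_rows, never from a script. Its argument "moves" is text: rows parted by semicolons, each of 7 numbers parted by spaces: the shift along the world's x, y, z in mm, then the turn, a rotation vector about the world's x, y, z in rad, then the finger opening in mm, from 0 to 87. In form: tx ty tz wx wy wz hand; .... A call has 1 to 20 rows; each row shifts and turns the pose as measured when the row begins; what a row does not reach is not made up. A row lasts 1/10 s, in which the tool goes at most 50 mm and 8.59 degrees, less where a joint would pass 70% of its speed; a pose out of reach is approached as far as the arm can. A call is refused whole if a number of a shift passes 50 or a number of a turn 0.15, either way. A call with a gripper value outside its range is refused whole. The fingers move at their own pace and stop on an object; "newtons" is the grip in N (left out, the last holds). Time passes only in rows, so rows that do not move let the fingers close. It gives the time, the measured TCP pose, the force and the opening at its end, in the units of the state.
- sensors.get_obs(): the state, without advancing time (a new reading comes with each control period).
- vision.camera(name): name is "scene" or "top" or "wrist"; returns a dict with "image" (400x640x3 uint8, blue, green, red), "intrinsics" (3x3 intrinsics, pixels), "origin" and "rotation" of the camera in the world; the wrist camera has in their place "T_tool_cam" (4x4, takes a point from camera to tool coordinates, whose origin is the TCP and whose axes are the tool frame's). Camera axes: x right, y down, z forward; pixel columns grow to the right and rows downward; lengths in m; the calibration is good to about 2 mm. A picture is of the moment at which its call begins: read the wrist's pose just before it. There is no depth.
- robot.hand_in(): hands the job in, once; it reports no verdict.
Trained networks look in a picture, given as the dict that the camera call returned (one of the last four; its "shot" number tells which), for a name from the list of things; names that differ only in an ending like _2 or _b are one class to them, and where a whole thing is asked for, a point or a joint stands for the part that bears it (a point fixed in the world has none). Each returns a list of dicts, best first, with "p" (0 to 1); they miss things now and then, are a little off and sometimes report something else, mostly with a low value. They report only what shows in the picture. A call takes as long as a camera call.
- vision.boxes_of(picture, query): "point" ([x, y, z] in m, in the coordinates of the camera as it stood for that picture, good to about 4 mm: the middle of the surface that is visible of it).
- vision.cut_out(picture, query): "pixels" (400x640 bool, what is visible of it).
The state is a dict: "time": time; "q": joint angles; "joint_velocities": joint speeds; "joint_torque": joint torques, N m; "position": TCP position; "tool_rot": TCP orientation; "ft_force": force on the tool from outside, world axes, zero at the start; "moment": the same for the moment, N m; "grip_width": finger opening in m.
Only numpy, scipy, OpenCV 4.12 (cv2) and the standard library are available. Lean on these libraries where they do the work, as an engineer would, in place of code of your own. Each camera call takes 0.05 s, during which the arm holds its last target. There are 200 camera calls.

## Working session

There is one attempt and no reset: what is moved stays moved. The work goes in short steps, Python scripts to look and compute and a tool call to move; the robot and the scene stay as the last step left them, time stands still between calls to the robot, and variables do not carry over. Pictures are saved under pics/ and viewed, and the job is handed in when it is done.

Besides the shell and the picture viewer there is one more tool, called after ">>>" as name(argument=value, ...) on one line, values as JSON. play_rows: Moves the arm, as the interface text tells. Its arguments: {"type":"object","properties":{"moves":{"type":"string"},"newtons":{"type":"number"}},"required":["moves"]}

```bash
ls; mkdir -p pics
cat > h.py <<'E'
import numpy as np, cv2
from rig import sensors, vision, robot
from scipy.spatial.transform import Rotation as R
def shot(name, save=None):
    o=sensors.get_obs()
    p=vision.camera(name)
    if save: cv2.imwrite('pics/'+save+'.png',p['image'])
    if name=='wrist':
        T=np.eye(4);T[:3,:3]=R.from_quat(o['tool_rot']).as_matrix();T[:3,3]=o['position']
        M=T@np.array(p['T_tool_cam'])
    else:
        M=np.eye(4);M[:3,:3]=p['rotation'];M[:3,3]=p['origin']
    return p,M
def w(M,pt): return M[:3,:3]@np.array(pt)+M[:3,3]
def find(p,M,q,n=3):
    return [(round(d['p'],2),np.round(w(M,d['point']),4).tolist()) for d in vision.boxes_of(p,q)[:n]]
def ray(p,M,uv,z):
    K=np.array(p['intrinsics']);d=M[:3,:3]@np.linalg.solve(K,[uv[0],uv[1],1]);o=M[:3,3]
    return o+d*(z-o[2])/d[2]
def pix(p,M,P):
    K=np.array(p['intrinsics']);c=M[:3,:3].T@(np.array(P)-M[:3,3]);u=K@c
    return u[:2]/u[2]
E
python3 - <<'E'
from h import *
o=sensors.get_obs();print(o)
for n in('scene','top'):
    p,M=shot(n,n+'0')
    print(n,M.round(3).tolist(),np.array(p['intrinsics']).tolist())
    for q in ['tray','divider_grip','divider_hole','pin_grip','clip1_mark','spatula1','spoon1','bowl','colander','tostonera']:
        print(q,find(p,M,q))
E
```

```text
pics
{'time': 0.0, 'q': array([ 9.75489750e-01,  5.28454830e-01,  1.43393072e+00, -6.37486502e-06,
        1.18138763e+00, -1.78505024e-01]), 'joint_velocities': array([-0.00087272,  0.00011195,  0.00047751, -0.00208519,  0.00110839,
        0.00156069]), 'joint_torque': array([ 1.47881568e-03, -4.40036631e+01, -1.76594245e+01,  6.31992845e-02,
        5.81065868e-02, -1.71415581e-04]), 'position': array([0.25257585, 0.57087454, 0.22156957]), 'tool_rot': array([ 0.59292954,  0.38502452, -0.38644396, -0.59232741]), 'ft_force': array([-0.83494593, -0.64399015,  0.13888841]), 'moment': array([-0.0247293 , -0.00289498, -0.03881678]), 'grip_width': 0.08714891941226686}Traceback (most recent call last):
  File "<stdin>", line 4, in <module>
  File "h.py", line 12, in shot
    M=np.eye(4);M[:3,:3]=p['rotation'];M[:3,3]=p['origin']
                ~^^^^^^^
ValueError: could not broadcast input array from shape (4,) into shape (3,3)
```

```bash
sed -i "s/M\[:3,:3\]=p\['rotation'\]/M[:3,:3]=R.from_quat(p['rotation']).as_matrix()/" h.py
python3 - <<'E'
from h import *
o=sensors.get_obs();print(R.from_quat(o['tool_rot']).as_matrix().round(3))
for n in('scene','top'):
    p,M=shot(n,n+'0')
    print(n,M.round(3).tolist(),np.array(p['intrinsics']).tolist())
    for q in ['tray','divider_grip','divider_hole','pin_grip','clip1_mark','spatula1','spoon1','bowl','colander','tostonera']:
        print(q,find(p,M,q))
E
```

```text
[[ 0.405 -0.001 -0.914]
 [ 0.914 -0.002  0.405]
 [-0.002 -1.     0.   ]]
scene [[-0.838, 0.378, -0.393, 1.004], [0.545, 0.553, -0.63, 0.653], [-0.021, -0.743, -0.669, 0.811], [0.0, 0.0, 0.0, 1.0]] [[381.13277796467236, 0.0, 317.6397783695588], [0.0, 381.13277796467236, 200.64581196589447], [0.0, 0.0, 1.0]]
tray [(0.55, [0.5501, 0.0516, 0.004])]
divider_grip [(0.77, [0.5828, 0.135, 0.0362])]
divider_hole [(0.87, [0.5845, 0.1309, 0.0414])]
pin_grip [(0.54, [0.5887, 0.1305, 0.0435]), (0.46, [0.6756, 0.1475, 0.0975])]
clip1_mark [(0.24, [0.4987, 0.4171, 0.0082])]Traceback (most recent call last):
  File "<stdin>", line 7, in <module>
  File "h.py", line 16, in find
    return [(round(d['p'],2),np.round(w(M,d['point']),4).tolist()) for d in vision.boxes_of(p,q)[:n]]
                                                                            ~~~~~~~~~~~~~~~^^^^^
ValueError: it knows: bowl, clip1_mark, clip2_mark, clip3_mark, colander, divider, divider_grip, divider_hole, pin_grip, pin_tip, spatula1_end, spatula1_mid, spatula2_end, spatula2_mid, spoon1_end, spoon1_mid, sp
```

View pics/scene0.png

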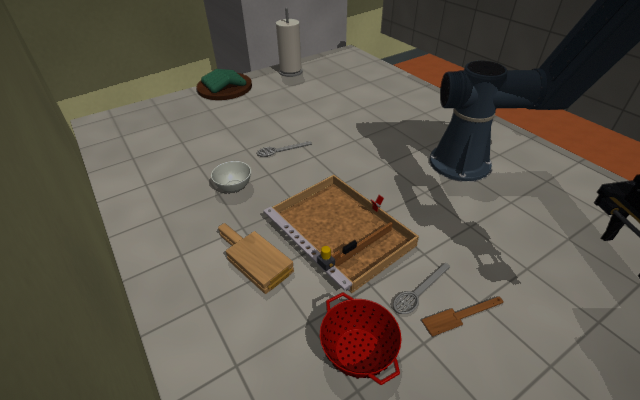

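Run:
```python
from h import *
p,M=shot('top','top0')
print(M.round(3).tolist(),np.array(p['intrinsics']).tolist())
for q in ['tray','divider_grip','divider_hole','pin_grip','clip1_mark','spatula1_mid','spatula1_end','spoon1_mid','spoon1_end','bowl','colander','tostonera']:
    try: print(q,find(p,M,q,4))
    except Exception as e: print(q,e)
print(sensors.get_obs()['time'])
```

```text
[[0.012, -0.979, 0.205, 0.36], [-1.0, -0.012, 0.0, -0.011], [0.002, -0.205, -0.979, 1.195], [0.0, 0.0, 0.0, 1.0]] [[394.48934101984156, 0.0, 315.65325032191345], [0.0, 394.48934101984156, 199.50601267081132], [0.0, 0.0, 1.0]]
tray []
divider_grip [(0.95, [0.5782, 0.1305, 0.0392])]
divider_hole [(0.95, [0.5766, 0.1256, 0.0394])]
pin_grip [(0.46, [0.6604, 0.1396, 0.1036])]
clip1_mark [(0.64, [0.4193, 0.0445, 0.0582])]
spatula1_mid [(0.66, [0.7359, 0.3701, 0.0259])]
spatula1_end [(0.38, [0.5734, 0.1302, 0.043])]
spoon1_mid [(0.62, [0.5193, 0.3124, 0.0069])]
spoon1_end []
bowl [(0.92, [0.7258, -0.34, 0.0223])]
colander [(0.9, [0.7358, 0.3692, 0.0253])]
tostonera [(0.61, [0.7909, 0.007, 0.0436]), (0.46, [0.4894, 0.4139, 0.0081])]
1.0
```

View pics/top0.png

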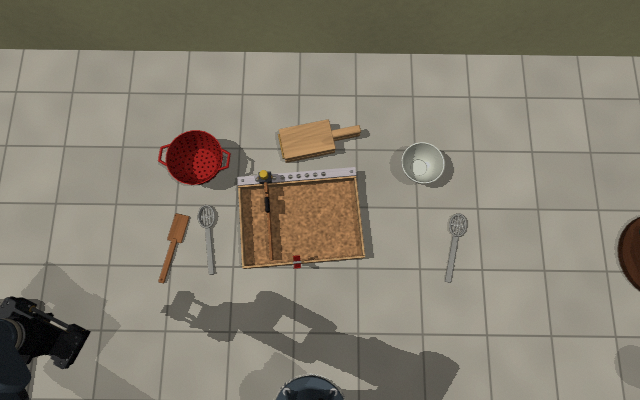

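Run:
```python
import cv2
i=cv2.imread('pics/top0.png')
cv2.imwrite('pics/top0c.png',cv2.resize(i[160:280,220:380],None,fx=5,fy=5,interpolation=cv2.INTER_CUBIC))
```

```text
(no output)
```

View pics/top0c.png

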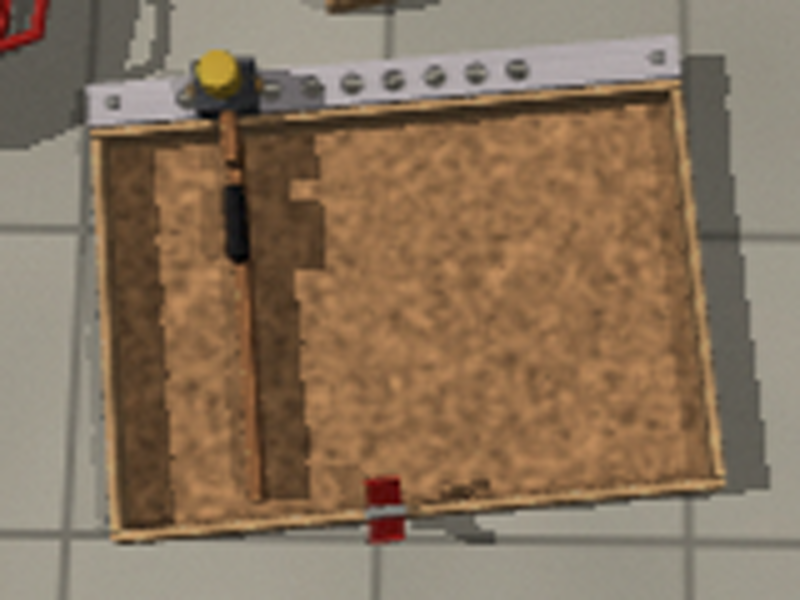

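```bash
cat > tray.py <<'E'
from h import *
from scipy.optimize import least_squares
p,M=shot('top')
cr=np.array([[95,132],[680,90],[115,540],[722,485]])/5+[219.6,159.6]
W=np.array([ray(p,M,c,.04) for c in cr])[:,:2]
L=np.array([[.1235,.179],[.1235,-.179],[-.1235,.179],[-.1235,-.179]])
f=lambda v:((R.from_euler('z',v[2]).as_matrix()[:2,:2]@L.T).T+v[:2]-W).ravel()
s=least_squares(f,[.55,0,.05]);print(s.x,s.fun.round(4))
v=s.x;Rz=R.from_euler('z',v[2]).as_matrix()[:2,:2]
def tr(P):return Rz.T@(np.array(P)[:2]-v[:2])
for n,c,z in[('pin',(218,72),.103),('grip',(236,222),.062),('clip',(385,512),.044),('clip up',(384,490),.07),('block',(223,86),.069)]:
    a=ray(p,M,np.array(c)/5+[219.6,159.6],z);print(n,a.round(4),tr(a).round(4))
for n in(352,393,434,476,517):
    a=ray(p,M,np.array([n,81-(n-352)/165*12])/5+[219.6,159.6],.044);print(tr(a).round(4))
E
python3 tray.py
```

```text
[0.53647543 0.03374234 0.09466626] [ 0.0016  0.002   0.0049 -0.0018 -0.0023  0.0028 -0.0042 -0.0029]
pin [0.6618 0.1403 0.103 ] [0.1349 0.0942]
grip [0.5824 0.1319 0.062 ] [0.055  0.0934]
clip [0.4166 0.0419 0.044 ] [-0.1186  0.0195]
clip up [0.4276 0.0416 0.07  ] [-0.1077  0.0181]
block [0.6627 0.1417 0.069 ] [0.1359 0.0956]
[0.1396 0.0206]
[ 0.1394 -0.0042]
[ 0.1393 -0.029 ]
[ 0.1391 -0.0545]
[ 0.1389 -0.0793]
```

>>> play_rows(moves="34 -36 0 0 0 0.043 87;34 -36 0 0 0 0.043 87;34 -36 0 0 0 0.043 87;34 -36 0 0 0 0.043 87;34 -36 0 0 0 0.043 87;34 -36 0 0 0 0.043 87;34 -36 0 0 0 0.043 87;34 -36 0 0 0 0.043 87;34 -36 0 0 0 0.043 87;34 -36 0 0 0 0.043 87;0 0 0 0 0 0 87")

```text
time: 2.15
position: [0.5983, 0.2047, 0.2242]
tool_rot: [0.491, 0.512, -0.507, -0.49]
ft_force: [-0.2, 0.2, 1.4]
grip_width: 0.0869
```

Run:
```python
from h import *
o=sensors.get_obs();print(o['time'],o['position'],R.from_quat(o['tool_rot']).as_matrix().round(3),o['q'])
p,M=shot('wrist','w1');print(np.array(p['T_tool_cam']).round(3),M.round(3))
```

```text
2.15 [0.59832675 0.20467171 0.22420572] [[-0.039  0.007 -0.999]
 [ 0.999  0.005 -0.039]
 [ 0.005 -1.    -0.007]] [ 0.15114557  0.53255488  1.41781295  0.00441093  1.18392574 -1.45993958]
[[ 1.    -0.001 -0.001  0.001]
 [ 0.001 -0.298  0.955 -0.163]
 [-0.001 -0.955 -0.298  0.081]
 [ 0.     0.     0.     1.   ]] [[-0.038  0.952  0.304  0.516]
 [ 0.999  0.035  0.016  0.201]
 [ 0.004  0.304 -0.953  0.386]
 [ 0.     0.     0.     1.   ]]
```

View pics/w1.png

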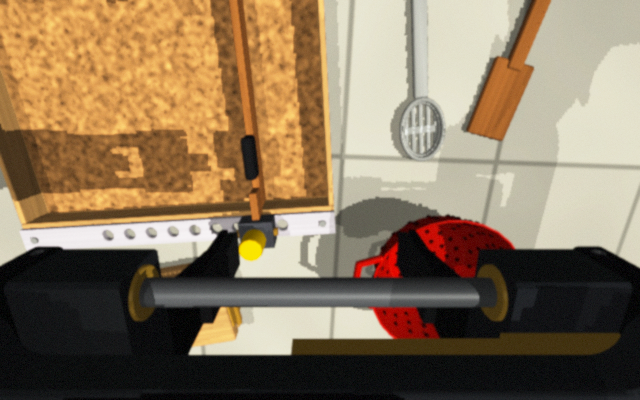

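Run:
```python
from h import *
p,M=shot('wrist')
i=p['image'].copy()
i=cv2.resize(i[0:280,0:360],None,fx=2.2,fy=2.2,interpolation=cv2.INTER_CUBIC)
v=[0.53647543,0.03374234,0.09466626]
Rz=R.from_euler('z',v[2]).as_matrix()[:2,:2]
def T(x,y,z): return np.r_[Rz@[x,y]+v[:2],z]
def d(P,c):
    u=pix(p,M,P); u=((u+.5)*2.2).astype(int); cv2.circle(i,tuple(int(a) for a in u),3,c,-1)
for y in (.095,.07,.045,.02,-.005,-.03,-.055,-.08): d(T(.136,y,.044),(255,0,0))
d(T(.136,.095,.103),(255,0,255));d(T(.055,.095,.062),(255,0,255))
for y in(.179,-.179):
  for x in (.1235,0): d(T(x,y,.04),(0,255,0))
cv2.imwrite('pics/w1o.png',i)
for q in['pin_grip','divider_grip','divider_hole']:print(q,find(p,M,q))
```

```text
pin_grip [(0.91, [0.6613, 0.1439, 0.1031])]
divider_grip [(0.61, [0.6615, 0.1459, 0.0998])]
divider_hole [(0.89, [0.5682, 0.1361, 0.0393])]
```

View pics/w1o.png

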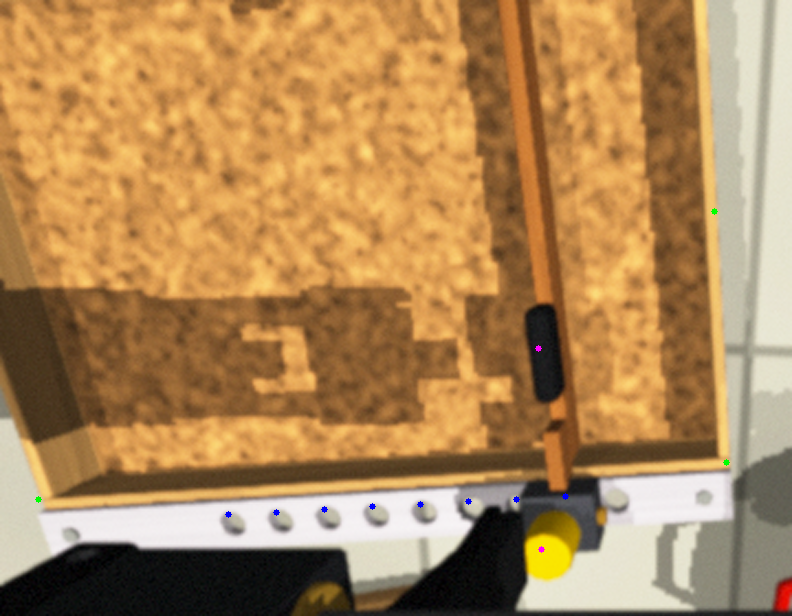

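Run:
```python
from h import *
from scipy.optimize import least_squares
p,M=shot('wrist')
c=lambda a,b:np.array([a,b])/2.2-.5
obs=[((.136,y,.044),c(*u)) for y,u in zip((-.08,-.055,-.03,-.005,.02,.045),((234,524),(282,521),(331,518),(378,515),(427,513),(473,508)))]
obs+=[((.1235,.179,.04),c(728,468)),((.1235,-.179,.04),c(42,509))]
def res(v):
    Rz=R.from_euler('z',v[2]).as_matrix()[:2,:2]
    return np.array([pix(p,M,np.r_[Rz@np.array(P[:2])+v[:2],P[2]])-u for P,u in obs]).ravel()
s=least_squares(res,[.536,.034,.095]);print(s.x,s.fun.reshape(-1,2).round(1))
v=s.x;Rz=R.from_euler('z',v[2]).as_matrix()[:2,:2]
for n,u,z in(('pin',(546,562),.103),('grip',(543,352),.062)):
    a=ray(p,M,c(*u),z);print(n,a,Rz.T@(a[:2]-v[:2]))
print('pin',Rz@[.136,.095]+v[:2],'target',Rz@[.136,.02]+v[:2])
```

```text
[0.53745127 0.03911082 0.10643173] [[-0.  -0.2]
 [-0.2 -0.2]
 [-0.7 -0.1]
 [-0.4 -0. ]
 [-0.9 -0.4]
 [ 0.1  0.5]
 [ 1.   0.1]
 [ 1.1  0.3]]
pin [0.66477013 0.14761064 0.103     ] [0.13812446 0.09436068]
grip [0.57979166 0.13976456 0.062     ] [0.05279335 0.09558633]
pin [0.66258977 0.14802067] target [0.67055709 0.07344506]
```

>>> play_rows(moves="22 -19 0 0 0 0.02 87;22 -19 -10 0 0 0.02 87;21 -19 -30 0 0 0.02 87;0 0 -30 0 0 0 87;0 0 -20 0 0 0 87;0 0 0 0 0 0 87")

```text
time: 3.05
position: [0.6544, 0.1627, 0.1346]
tool_rot: [0.467, 0.533, -0.527, -0.469]
ft_force: [-0.1, 0.8, 0.6]
grip_width: 0.0869
```

Run:
```python
from h import *
o=sensors.get_obs();print(o['time'],o['position'],R.from_quat(o['tool_rot']).as_matrix().round(3))
p,M=shot('wrist','w2')
print(find(p,M,'pin_grip'))
```

```text
3.05 [0.65439081 0.16273603 0.13458487] [[-0.124  0.004 -0.992]
 [ 0.992  0.008 -0.124]
 [ 0.008 -1.    -0.005]]
[(0.94, [0.664, 0.1414, 0.103]), (0.63, [0.6114, 0.1339, 0.0612])]
```

View pics/w2.png

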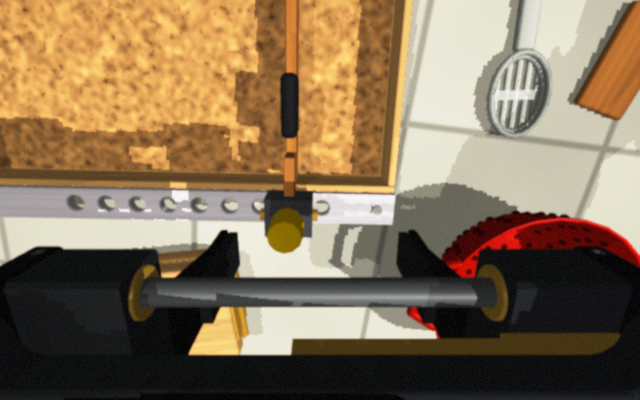

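Run:
```python
from h import *
p,M=shot('wrist')
print(ray(p,M,(285.5,239),.103), ray(p,M,(289,225),.08))
a=ray(p,M,(0,218),.044);b=ray(p,M,(392,223),.044);print(a,b,np.arctan2(-(b-a)[0],(b-a)[1]))
for u in((76,202),(138.5,203.5),(199,205),(229.5,205.5)):print(ray(p,M,u,.044))
```

```text
[0.67151609 0.14407515 0.103     ] [0.67140352 0.14461466 0.08      ]
[ 0.71013895 -0.09724796  0.044     ] [0.67497975 0.22994124 0.044     ] 0.10704751913821368
[ 0.68799402 -0.03298511  0.044     ]
[0.68310955 0.01795221 0.044     ]
[0.67839718 0.06753976 0.044     ]
[0.67578422 0.09263603 0.044     ]
```

>>> play_rows(moves="8 -10 0 0 0 -0.01 87;6 -9 0 0 0 -0.01 87;0 0 -15 0 0 0 87;0 0 -15 0 0 0 87;0 0 0 0 0 0 87")

```text
time: 3.7
position: [0.6753, 0.143, 0.1123]
tool_rot: [0.477, 0.533, -0.518, -0.469]
ft_force: [-0.9, 0.0, 0.0]
grip_width: 0.087
```

Run:
```python
from h import *
o=sensors.get_obs();print(o['time'],o['position'],R.from_quat(o['tool_rot']).as_matrix().round(3))
p,M=shot('wrist','w3')
print(find(p,M,'pin_grip'))
```

```text
3.7 [0.675333   0.14302826 0.11233518] [[-0.104  0.023 -0.994]
 [ 0.995  0.009 -0.103]
 [ 0.006 -1.    -0.024]]
[(0.9, [0.6613, 0.1446, 0.1044])]
```

View pics/w3.png

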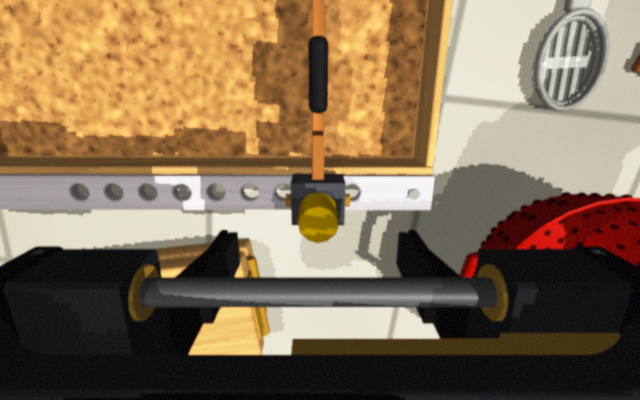

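```bash
cat >> h.py <<'E'
def st(yaw=None):
    o=sensors.get_obs();m=R.from_quat(o['tool_rot']).as_matrix();y=m[:,1]
    a=np.arctan2(m[1,0],m[0,0])
    print('t',round(o['time'],2),'pos',o['position'].round(4),'w_fix x,y',round(-y[1],3),round(y[0],3),'yaw(toolx-90deg)',round(a-np.pi/2,3),'F',o['ft_force'].round(1),'grip',round(o['grip_width'],4),'q6',round(o['q'][5],2))
E
python3 - <<'E'
from h import *
st()
p,M=shot('wrist')
print(ray(p,M,(318,227),.103))
for u in((79,192),(182,191.5),(216,191.5)):print(ray(p,M,u,.044))
st()
E
```

```text
t 3.8 pos [0.6763 0.1434 0.1139] w_fix x,y -0.009 0.025 yaw(toolx-90deg) 0.104 F [ 0.2 -0.1  0.1] grip 0.0868 q6 -1.64
[0.67008093 0.14327751 0.103     ]
[ 0.68666314 -0.03281336  0.044     ]
[0.67854917 0.04300195 0.044     ]
[0.67599595 0.06807332 0.044     ]
t 3.85 pos [0.6767 0.1435 0.1146] w_fix x,y -0.009 0.027 yaw(toolx-90deg) 0.104 F [0.5 0.8 0.7] grip 0.0866 q6 -1.64
```

>>> play_rows(moves="-8 0 0 -0.009 0.025 0 87;0 0 -12 0 0 0 87;0 0 -12 0 0 0 87;0 0 0 0 0 0 87")

```text
time: 4.25
position: [0.6681, 0.1443, 0.0896]
tool_rot: [0.473, 0.526, -0.526, -0.473]
ft_force: [-0.2, -0.9, -0.4]
grip_width: 0.087
```

Run:
```python
from h import *
st()
```

```text
t 4.25 pos [0.6681 0.1443 0.0896] w_fix x,y 0.001 0.001 yaw(toolx-90deg) 0.105 F [-0.2 -0.9 -0.4] grip 0.087 q6 -1.63
```

Good. Lower to 0.079 and close.

>>> play_rows(moves="0 0 -11 0 0 0 87;0 0 0 0 0 0 60;0 0 0 0 0 0 40;0 0 0 0 0 0 20;0 0 0 0 0 0 10;0 0 0 0 0 0 10;0 0 0 0 0 0 10", newtons=40)

```text
time: 4.95
position: [0.6684, 0.1443, 0.0774]
tool_rot: [0.473, 0.526, -0.526, -0.473]
ft_force: [-0.2, -0.1, -0.9]
grip_width: 0.0468
```

Run:
```python
from h import *
st()
p,M=shot('wrist','w4')
```

```text
t 4.95 pos [0.6684 0.1443 0.0774] w_fix x,y 0.001 0.001 yaw(toolx-90deg) 0.105 F [-0.2 -0.1 -0.9] grip 0.0468 q6 -1.63
```

View pics/w4.png

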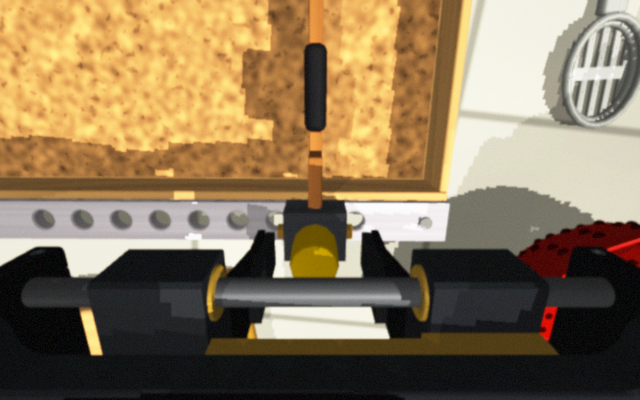

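Still closing; the knob (315,250) is centred between the fingers.

>>> play_rows(moves="0 0 0 0 0 0 5;0 0 0 0 0 0 5;0 0 0 0 0 0 5;0 0 0 0 0 0 5;0 0 0 0 0 0 5")

```text
time: 5.5
position: [0.6688, 0.1434, 0.078]
tool_rot: [0.474, 0.526, -0.526, -0.472]
ft_force: [-0.7, -0.9, -0.5]
grip_width: 0.023
```

>>> play_rows(moves="0 0 8 0 0 0 5;0 0 8 0 0 0 5;0 0 6 0 0 0 5;0 0 0 0 0 0 5")

```text
time: 5.9
position: [0.6675, 0.1434, 0.0973]
tool_rot: [-0.473, -0.525, 0.527, 0.473]
ft_force: [0.4, -0.2, 4.1]
grip_width: 0.023
```

Run:
```python
from h import *
st()
p,M=shot('wrist','w5')
st()
```

```text
t 5.9 pos [0.6675 0.1434 0.0973] w_fix x,y 0.002 -0.002 yaw(toolx-90deg) 0.105 F [ 0.4 -0.2  4.1] grip 0.023 q6 -1.63
t 5.95 pos [0.6674 0.1434 0.0975] w_fix x,y 0.002 -0.002 yaw(toolx-90deg) 0.105 F [-0.3 -1.1  1.2] grip 0.0233 q6 -1.63
```

View pics/w5.png

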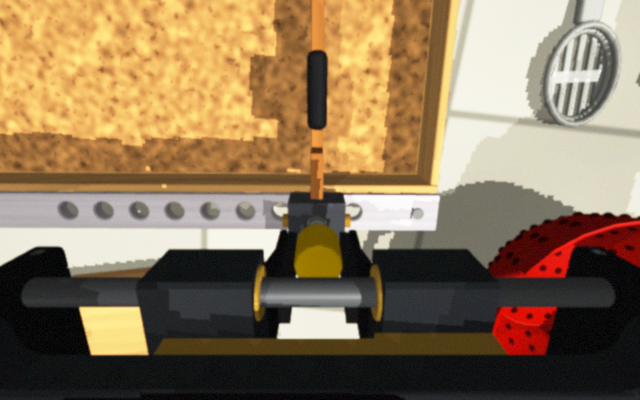

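>>> play_rows(moves="0 0 4 0 0 0 5;0 0 0 0 0 0 5;1.1 -10 0 0 0 0 5;1.1 -10 0 0 0 0 5;1.1 -10 0 0 0 0 5;1.1 -10 0 0 0 0 5;0 0 0 0 0 0 5")

```text
time: 6.65
position: [0.6712, 0.1034, 0.1031]
tool_rot: [0.472, 0.526, -0.525, -0.475]
ft_force: [0.6, 0.3, -2.8]
grip_width: 0.0228
```

Run:
```python
from h import *
st()
```

```text
t 6.65 pos [0.6712 0.1034 0.1031] w_fix x,y -0.005 -0.002 yaw(toolx-90deg) 0.104 F [ 0.6  0.3 -2.8] grip 0.0228 q6 -1.69
```

>>> play_rows(moves="1.1 -10 -1 0.005 0.002 0 5;1.1 -10 0 0 0 0 5;1.1 -10 0 0 0 0 5;0.9 -4 0 0 0 0 5;0 0 0 0 0 0 5;0 0 0 0 0 0 5")

```text
time: 7.25
position: [0.6752, 0.0661, 0.103]
tool_rot: [0.47, 0.526, -0.523, -0.478]
ft_force: [0.1, 2.3, -0.4]
grip_width: 0.0231
```

Run:
```python
from h import *
st()
p,M=shot('wrist','w6')
print(find(p,M,'divider_grip'),find(p,M,'clip1_mark'))
p,M=shot('top','top6')
cv2.imwrite('pics/top6c.png',cv2.resize(p['image'][160:280,220:380],None,fx=5,fy=5,interpolation=cv2.INTER_CUBIC))
st()
```

```text
t 7.25 pos [0.6752 0.0661 0.103 ] w_fix x,y -0.011 -0.006 yaw(toolx-90deg) 0.102 F [ 0.1  2.3 -0.4] grip 0.0231 q6 -1.75
[(0.96, [0.634, 0.0563, 0.0612])] []
t 7.45 pos [0.6752 0.0663 0.1031] w_fix x,y -0.01 -0.006 yaw(toolx-90deg) 0.103 F [-0.4  1.  -1.6] grip 0.023 q6 -1.75
```

View pics/w6.png

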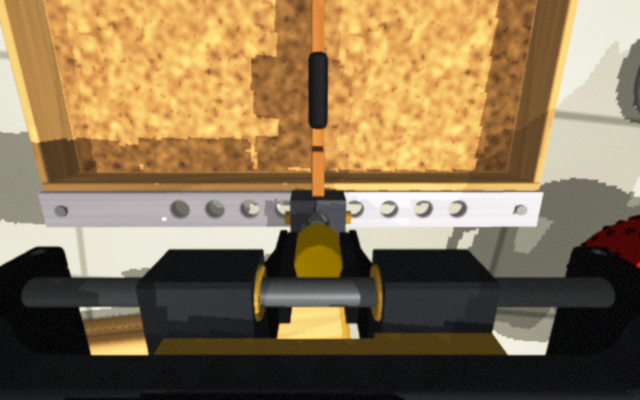

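View pics/top6c.png

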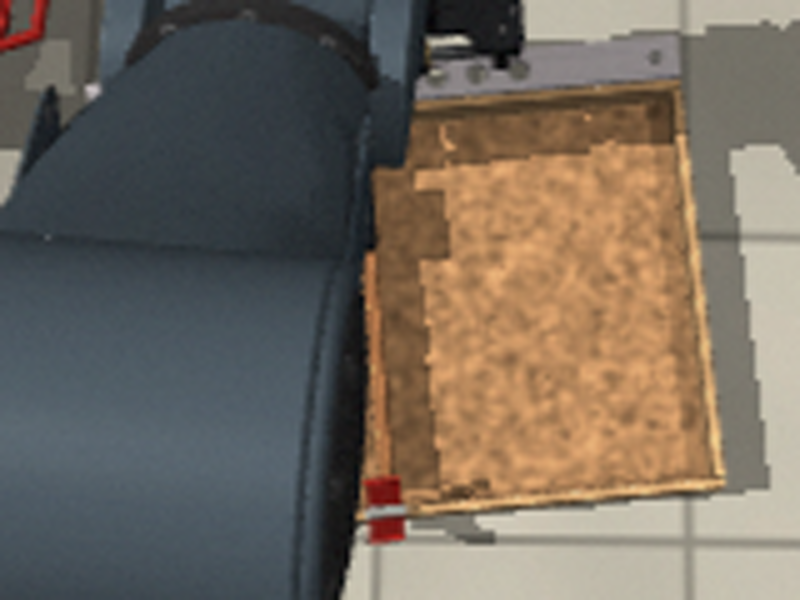

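>>> play_rows(moves="-0.3 2.7 0 -0.01 -0.006 0 5;0 0 0 0 0 0 5;0 0 0 0 0 0 5")

```text
time: 7.75
position: [0.6749, 0.0679, 0.1031]
tool_rot: [-0.474, -0.525, 0.527, 0.472]
ft_force: [-0.1, -0.8, -1.5]
grip_width: 0.0228
```

Run:
```python
from h import *
st()
p,M=shot('wrist','w7')
i=p['image'][100:300,140:500];cv2.imwrite('pics/w7c.png',cv2.resize(i,None,fx=2.2,fy=2.2,interpolation=cv2.INTER_CUBIC))
for y in np.array([-4,-3,-2,-1,0,1,2,3,4])*.025: pass
st()
```

```text
t 7.75 pos [0.6749 0.0679 0.1031] w_fix x,y 0.004 0.001 yaw(toolx-90deg) 0.105 F [-0.1 -0.8 -1.5] grip 0.0228 q6 -1.74
t 7.8 pos [0.6749 0.0679 0.1031] w_fix x,y 0.004 0.001 yaw(toolx-90deg) 0.105 F [ 0.5  0.4 -0.8] grip 0.023 q6 -1.74
```

View pics/w7c.png

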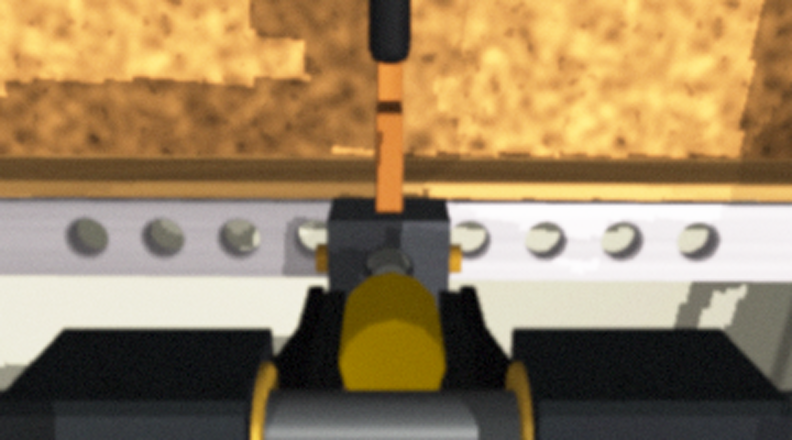

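>>> play_rows(moves="-0.1 1 0 0.004 0 0 5;0 0 0 0 0 0 5;0 0 -4 0 0 0 5;0 0 -4 0 0 0 5;0 0 -4 0 0 0 5;0 0 0 0 0 0 5")

```text
time: 8.4
position: [0.6752, 0.068, 0.0947]
tool_rot: [0.474, 0.526, -0.526, -0.472]
ft_force: [-0.3, -0.8, -6.2]
grip_width: 0.0224
```

Run:
```python
from h import *
st()
```

```text
t 8.4 pos [0.6752 0.068  0.0947] w_fix x,y 0.002 0.002 yaw(toolx-90deg) 0.105 F [-0.3 -0.8 -6.2] grip 0.0224 q6 -1.74
```

>>> play_rows(moves="0 0 -4 0 0 0 5;0 0 -4 0 0 0 5;0 0 -4 0 0 0 5;0 0 0 0 0 0 5")

```text
time: 8.8
position: [0.6761, 0.0679, 0.0854]
tool_rot: [0.475, 0.526, -0.525, -0.471]
ft_force: [0.5, -0.5, -6.3]
grip_width: 0.0228
```

Run:
```python
from h import *
st()
```

```text
t 8.8 pos [0.6761 0.0679 0.0854] w_fix x,y 0.002 0.005 yaw(toolx-90deg) 0.105 F [ 0.5 -0.5 -6.3] grip 0.0228 q6 -1.74
```

>>> play_rows(moves="-0.5 0 -5 0 0.004 0 5;0 0 -5 0 0 0 5;0 0 -3 0 0 0 5;0 0 -3 0 0 0 5;0 0 0 0 0 0 5")

```text
time: 9.3
position: [0.6777, 0.0681, 0.0785]
tool_rot: [0.475, 0.526, -0.525, -0.471]
ft_force: [-0.7, 0.2, -1.1]
grip_width: 0.0229
```

Run:
```python
from h import *
st()
p,M=shot('wrist','w8')
i=p['image'][100:300,140:500];cv2.imwrite('pics/w8c.png',cv2.resize(i,None,fx=2.2,fy=2.2,interpolation=cv2.INTER_CUBIC))
```

```text
t 9.3 pos [0.6777 0.0681 0.0785] w_fix x,y 0.002 0.006 yaw(toolx-90deg) 0.106 F [-0.7  0.2 -1.1] grip 0.0229 q6 -1.74
```

View pics/w8c.png

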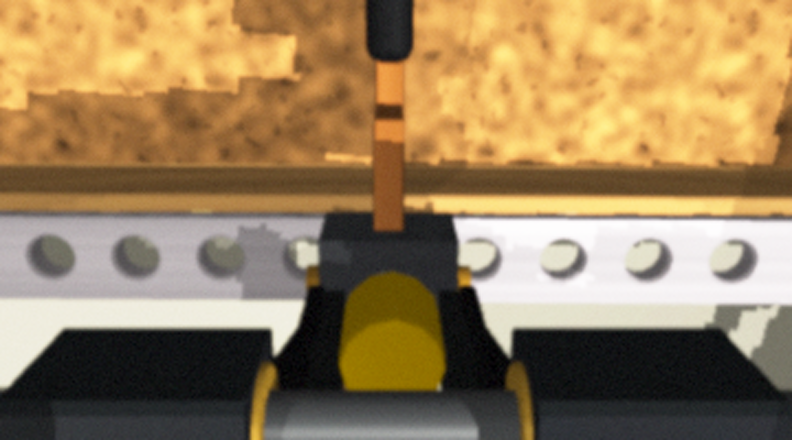

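>>> play_rows(moves="-1 0 -3 0 0.004 0 5;0 0 -3 0 0 0 5;0 0 -2 0 0 0 5")

```text
time: 9.65
position: [0.678, 0.0681, 0.0777]
tool_rot: [0.474, 0.526, -0.526, -0.471]
ft_force: [-4.0, -0.3, 10.8]
grip_width: 0.0229
```

>>> play_rows(moves="0 0 0 0 0 0 30;0 0 0 0 0 0 45;0 0 0 0 0 0 60;0 0 0 0 0 0 60;0 0 10 0 0 0 60;0 0 30 0 0 0 60;0 0 30 0 0 0 60;-20 0 30 0 0 0 60;-30 0 40 0 0 0 60;-30 0 40 0 0 0 60;0 0 0 0 0 0 60")

```text
time: 10.75
position: [0.5956, 0.0683, 0.2606]
tool_rot: [0.474, 0.526, -0.526, -0.472]
ft_force: [0.1, -0.1, 1.1]
grip_width: 0.06
```

Run:
```python
from h import *
st()
p,M=shot('wrist','w9')
for q in ['pin_grip','divider_hole','divider_grip','clip1_mark']:print(q,find(p,M,q))
p,M=shot('top','top9')
for q in ['spatula1_mid','spatula1_end','spoon1_mid','spoon1_end']:print(q,find(p,M,q))
st()
```

```text
t 10.75 pos [0.5956 0.0683 0.2606] w_fix x,y 0.002 0.002 yaw(toolx-90deg) 0.106 F [ 0.1 -0.1  1.1] grip 0.06 q6 -1.75
pin_grip [(0.78, [0.6699, 0.0654, 0.1035]), (0.28, [0.7192, -0.3252, 0.0239])]
divider_hole [(0.71, [0.5891, 0.0601, 0.0555])]
divider_grip [(0.79, [0.5888, 0.0545, 0.0565])]
clip1_mark []
spatula1_mid []
spatula1_end [(0.2, [0.4802, 0.0451, 0.0338])]
spoon1_mid [(0.91, [0.5499, 0.3205, 0.0067])]
spoon1_end []
t 11.25 pos [0.5957 0.0679 0.2529] w_fix x,y 0.001 -0.008 yaw(toolx-90deg) 0.105 F [0.1 0.3 0.4] grip 0.06 q6 -1.75
```

View pics/w9.png

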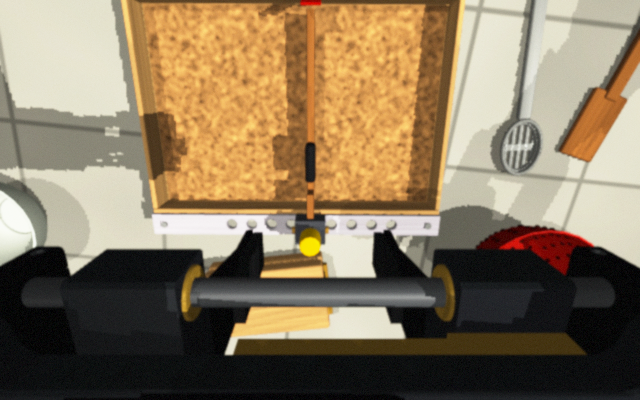

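View pics/top9.png

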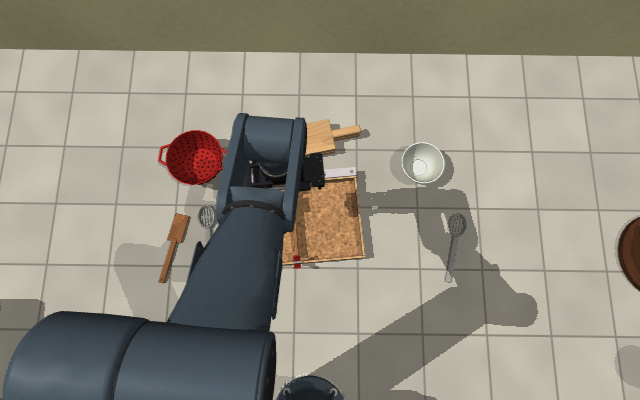

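>>> play_rows(moves="-14 40 6 0 -0.008 0 60;-14 40 6 0 0 0 60;-14 40 6 0 0 0 60;-14 40 6 0 0 0 60;-14 40 6 0 0 0 60;-14 40 6 0 0 0 60;-14 40 6 0 0 0 60;-14 20 0 0 0 0 60;0 0 0 0 0 0 60;0 0 0 0 0 0 60")

```text
time: 12.25
position: [0.4806, 0.3773, 0.2899]
tool_rot: [-0.473, -0.522, 0.527, 0.475]
ft_force: [-0.2, 0.2, 1.0]
grip_width: 0.0597
```

Run:
```python
from h import *
st()
p,M=shot('wrist','w10')
for q in ['spatula1_mid','spatula1_end','spoon1_mid','spoon1_end']:print(q,find(p,M,q))
st()
```

```text
t 12.25 pos [0.4806 0.3773 0.2899] w_fix x,y 0.003 -0.006 yaw(toolx-90deg) 0.101 F [-0.2  0.2  1. ] grip 0.0597 q6 -1.19
spatula1_mid []
spatula1_end []
spoon1_mid [(0.74, [0.5119, 0.3143, 0.0079])]
spoon1_end [(0.64, [0.51, 0.3147, 0.0091])]
t 12.5 pos [0.4815 0.3758 0.2902] w_fix x,y 0.002 -0.006 yaw(toolx-90deg) 0.097 F [0.5 0.5 0.3] grip 0.0596 q6 -1.19
```

View pics/w10.png

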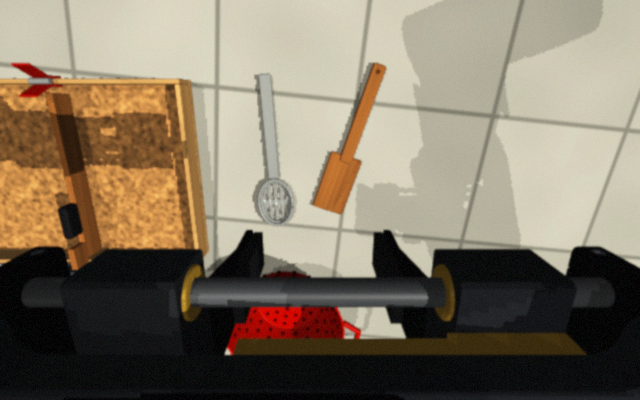

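Run:
```python
from h import *
p,M=shot('wrist')
for n,a,b,z in(('spat',(378,66),(328,209),.008),('spoon',(263,74),(275,223),.008)):
    A=ray(p,M,a,z);B=ray(p,M,b,z);d=B-A;L=np.hypot(*d[:2]);m=(A+B)/2
    print(n,A.round(4),B.round(4),'L',L.round(4),'yaw',np.arctan2(d[1],d[0]).round(3),'mid',m.round(4),'grasp',(m+d/L*.013).round(4))
print('NL corner',ray(p,M,(191,80),.04),'wall pt',ray(p,M,(208,246),.04),'clip',ray(p,M,(35,80),.044), 'nearwall',ray(p,M,(100,80),.04))
st()
```

```text
spat [0.3611 0.4411 0.008 ] [0.5596 0.398  0.008 ] L 0.2031 yaw -0.213 mid [0.4603 0.4196 0.008 ] grasp [0.473  0.4168 0.008 ]
spoon [0.3848 0.2956 0.008 ] [0.5888 0.3229 0.008 ] L 0.2059 yaw 0.133 mid [0.4868 0.3093 0.008 ] grasp [0.4997 0.311  0.008 ]
NL corner [0.4010788 0.2152745 0.04     ] wall pt [0.61890692 0.23530072 0.04      ] clip [0.41893687 0.03217852 0.044     ] nearwall [0.41158941 0.10659456 0.04      ]
t 12.55 pos [0.4814 0.3759 0.2902] w_fix x,y 0.002 -0.006 yaw(toolx-90deg) 0.097 F [ 0.7 -0.9 -0.2] grip 0.0601 q6 -1.19
```

>>> play_rows(moves="-2 12 -30 0 0 -0.11 60;-2 12 -30 0 0 -0.1 60;-2 12 -30 0 0 -0.1 60;-2 8 -30 0 0 0 60;0 0 -30 0 0 0 60;0 0 0 0 0 0 60;0 0 0 0 0 0 60")

```text
time: 13.25
position: [0.4798, 0.4167, 0.1388]
tool_rot: [0.556, 0.438, -0.437, -0.555]
ft_force: [0.7, 0.6, -0.2]
grip_width: 0.0599
```

Run:
```python
from h import *
st()
p,M=shot('wrist','w11')
st()
```

```text
t 13.25 pos [0.4798 0.4167 0.1388] w_fix x,y -0.001 0.003 yaw(toolx-90deg) -0.237 F [ 0.7  0.6 -0.2] grip 0.0599 q6 -0.79
t 13.3 pos [0.4795 0.4164 0.1388] w_fix x,y -0.001 0.002 yaw(toolx-90deg) -0.237 F [ 0.1  0.4 -0.4] grip 0.0598 q6 -0.79
```

View pics/w11.png

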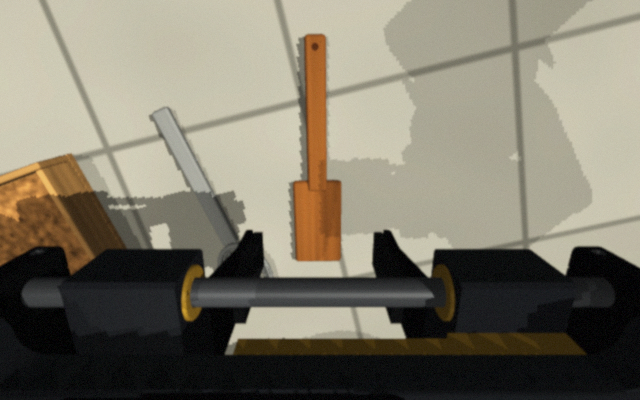

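```bash
cat > meas.py <<'E'
from h import *
def meas(p,M,a,b,z,off=.013):
    A=ray(p,M,a,z);B=ray(p,M,b,z);d=B-A;L=np.hypot(*d[:2]);m=(A+B)/2
    print(A.round(4),B.round(4),'L',L.round(4),'yaw',np.arctan2(d[1],d[0]).round(3),'mid',m.round(4),'grasp',(m+d/L*off).round(4))
E
python3 - <<'E'
from meas import *
p,M=shot('wrist')
meas(p,M,(315,36),(317.5,261),.008)
st()
E
```

```text
[0.3586 0.4442 0.008 ] [0.5597 0.3975 0.008 ] L 0.2064 yaw -0.228 mid [0.4592 0.4208 0.008 ] grasp [0.4718 0.4179 0.008 ]
t 13.35 pos [0.4798 0.4168 0.1395] w_fix x,y -0.002 0.003 yaw(toolx-90deg) -0.237 F [ 0.2 -0.4  0.2] grip 0.0602 q6 -0.79
```

>>> play_rows(moves="-5 1 -25 0 0 0.008 50;-5 1 -30 0 0 0 50;0 0 -30 0 0 0 50;0 0 -25 0 0 0 50;0 0 0 0 0 0 50;0 0 0 0 0 0 50")

```text
time: 13.95
position: [0.48, 0.4231, 0.0409]
tool_rot: [0.556, 0.45, -0.428, -0.553]
ft_force: [-0.8, 0.8, 0.1]
grip_width: 0.0503
```

Run:
```python
from meas import *
st()
```

```text
t 13.95 pos [0.48   0.4231 0.0409] w_fix x,y -0.016 0.028 yaw(toolx-90deg) -0.231 F [-0.8  0.8  0.1] grip 0.0503 q6 -0.79
```

>>> play_rows(moves="-9 -4 0 -0.016 0.028 0 50;0 0 -12 0 0 0 50;0 0 -10 0 0 0 50;0 0 0 0 0 0 50;0 0 0 0 0 0 50")

```text
time: 14.45
position: [0.4765, 0.4219, 0.0252]
tool_rot: [0.555, 0.444, -0.434, -0.554]
ft_force: [-0.8, 0.6, -0.1]
grip_width: 0.0499
```

Run:
```python
from meas import *
st()
p,M=shot('wrist','w12')
```

```text
t 14.45 pos [0.4765 0.4219 0.0252] w_fix x,y -0.008 0.012 yaw(toolx-90deg) -0.231 F [-0.8  0.6 -0.1] grip 0.0499 q6 -0.79
```

View pics/w12.png

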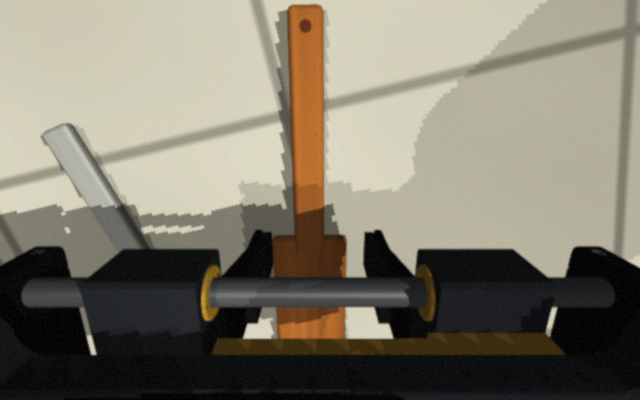

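Run:
```python
from meas import *
p,M=shot('wrist')
print(ray(p,M,(310,237),.008))
meas(p,M,(306,8),(310,237),.008,.06)
# where does TCP and finger project
o=sensors.get_obs();print(pix(p,M,o['position']))
st()
```

```text
[0.47821244 0.41747761 0.008     ]
[0.3588 0.4446 0.008 ] [0.4782 0.4175 0.008 ] L 0.1225 yaw -0.224 mid [0.4185 0.4311 0.008 ] grasp [0.477  0.4178 0.008 ]
[316.44057576 245.85223591]
t 14.55 pos [0.4763 0.4218 0.0252] w_fix x,y -0.008 0.012 yaw(toolx-90deg) -0.231 F [-0.7 -0.2  0.1] grip 0.0502 q6 -0.79
```

>>> play_rows(moves="-11 -2 0 -0.008 0.012 0 50;0 0 0 0 0 0 50;-1 0 -8 0 0.004 0 50;-1 0 -8 0 0.004 0 50;0 0 -6 0 0 0 50;0 0 0 0 0 0 50")

```text
time: 15.15
position: [0.4618, 0.4197, 0.0014]
tool_rot: [-0.552, -0.436, 0.442, 0.556]
ft_force: [-0.2, -0.5, 0.0]
grip_width: 0.0498
```

Run:
```python
from meas import *
st()
```

```text
t 15.15 pos [0.4618 0.4197 0.0014] w_fix x,y 0.001 -0.01 yaw(toolx-90deg) -0.231 F [-0.2 -0.5  0. ] grip 0.0498 q6 -0.79
```

>>> play_rows(moves="3 0 3 0 -0.01 0 50;0 0 0 0 0 0 30;0 0 0 0 0 0 10;0 0 0 0 0 0 10;0 0 0 0 0 0 10;0 0 0 0 0 0 10;0 0 0 0 0 0 10", newtons=30)

```text
time: 15.85
position: [0.4657, 0.4198, 0.0048]
tool_rot: [0.555, 0.439, -0.439, -0.554]
ft_force: [1.2, 0.6, -0.1]
grip_width: 0.0171
```

Run:
```python
from meas import *
st()
p,M=shot('wrist','w13')
```

```text
t 15.85 pos [0.4657 0.4198 0.0048] w_fix x,y 0.001 0.002 yaw(toolx-90deg) -0.231 F [ 1.2  0.6 -0.1] grip 0.0171 q6 -0.78
```

View pics/w13.png

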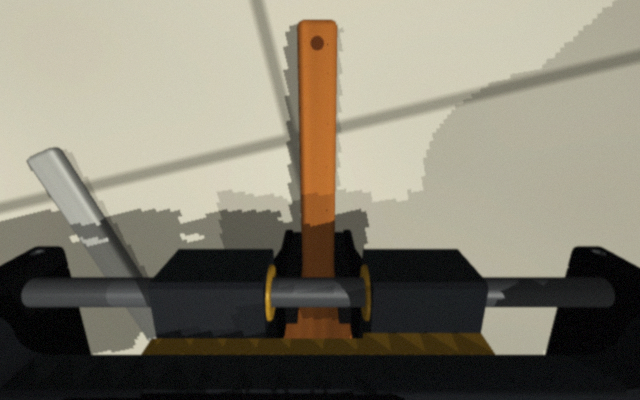

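>>> play_rows(moves="0 0 25 0 0 0 10;0 0 30 0 0 0 10;0 0 30 0 0 0 10;0 0 0 0 0 0 10;8 -33 0 0 0 0.08 10;8 -33 0 0 0 0.08 10;8 -33 0 0 0 0.08 10;8 -33 0 0 0 0.08 10;8 -33 0 0 0 0 10;8 -33 0 0 0 0 10;8 -33 0 0 0 0 10;0 0 0 0 0 0 10;0 0 0 0 0 0 10")

```text
time: 17.2
position: [0.5174, 0.1799, 0.085]
tool_rot: [-0.472, -0.523, 0.528, 0.474]
ft_force: [0.5, -0.1, -1.9]
grip_width: 0.0173
```

Run:
```python
from meas import *
st()
p,M=shot('wrist','w14')
```

```text
t 17.2 pos [0.5174 0.1799 0.085 ] w_fix x,y 0.003 -0.008 yaw(toolx-90deg) 0.105 F [ 0.5 -0.1 -1.9] grip 0.0173 q6 -1.54
```

View pics/w14.png

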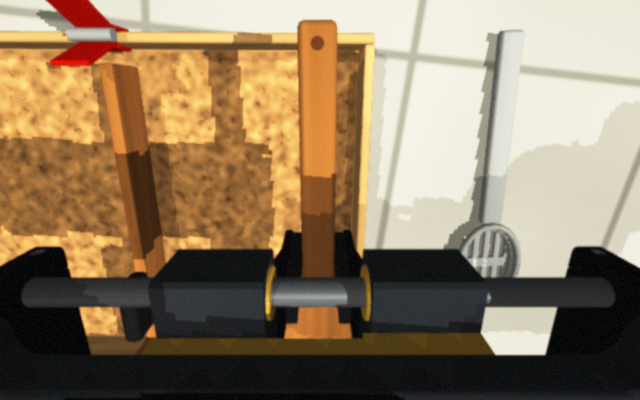

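Run:
```python
from meas import *
p,M=shot('wrist')
a=ray(p,M,(374,35),.04);b=ray(p,M,(150,34),.04);c=ray(p,M,(366,240),.04);k=ray(p,M,(93,34),.044)
print('corner',a,'near',b,'leftwall',c,'clip',k)
print(np.arctan2(-(b-a)[0],(b-a)[1])-np.pi,np.arctan2((c-a)[1],(c-a)[0]))
y=.105;Rz=R.from_euler('z',y).as_matrix()[:2,:2]
print('origin from corner',a[:2]-Rz@[-.1235,.179],'from clip',k[:2]-Rz@[-.1205,.02])
for q in ['clip1_mark']:print(find(p,M,q))
st()
```

```text
corner [0.40213058 0.20095855 0.04      ] near [0.4152524  0.07136559 0.04      ] leftwall [0.53146999 0.21559174 0.04      ] clip [0.41910404 0.04090947 0.044     ]
-6.182275100788577 0.11265887308981364
origin from corner [0.54371089 0.03588806] from clip [0.54103654 0.03364888]
[(0.88, [0.4242, 0.0458, 0.0494])]
t 17.35 pos [0.5175 0.1813 0.0853] w_fix x,y 0.003 -0.007 yaw(toolx-90deg) 0.108 F [-0.3  0.2 -0.7] grip 0.0173 q6 -1.54
```

>>> play_rows(moves="9 -24 0 0.003 -0.007 0 10;9 -24 0 0 0 0 10;0 0 0 0 0 0 10;0 0 0 0 0 0 10")

```text
time: 17.75
position: [0.5342, 0.1378, 0.0849]
tool_rot: [0.47, 0.529, -0.528, -0.47]
ft_force: [-0.1, 0.3, -0.4]
grip_width: 0.0173
```

Run:
```python
from meas import *
st()
```

```text
t 17.75 pos [0.5342 0.1378 0.0849] w_fix x,y -0.001 -0.0 yaw(toolx-90deg) 0.117 F [-0.1  0.3 -0.4] grip 0.0173 q6 -1.64
```

>>> play_rows(moves="0 -3 -15 -0.002 0.004 -0.01 10;-1 0 -15 -0.002 0.004 0 10;-1 0 -15 -0.002 0.004 0 10;0 0 -8 0 0.002 0 10;0 0 0 0 0 0 10;0 0 0 0 0 0 10")

```text
time: 18.35
position: [0.5287, 0.1387, 0.0252]
tool_rot: [-0.467, -0.521, 0.533, 0.476]
ft_force: [1.0, -0.1, -0.5]
grip_width: 0.0173
```

Run:
```python
from meas import *
st()
```

```text
t 18.35 pos [0.5287 0.1387 0.0252] w_fix x,y 0.005 -0.02 yaw(toolx-90deg) 0.111 F [ 1.  -0.1 -0.5] grip 0.0173 q6 -1.62
```

>>> play_rows(moves="6 -4 0 0.005 -0.02 -0.005 10;0 0 0 0 0 0 10;0 0 -7 0 0 0 10;0 0 -5 0 0 0 10;0 0 0 0 0 0 10")

```text
time: 18.85
position: [0.5367, 0.134, 0.0138]
tool_rot: [0.474, 0.527, -0.524, -0.472]
ft_force: [-0.1, -0.9, -2.0]
grip_width: 0.017
```

Run:
```python
from meas import *
st()
p,M=shot('wrist','w15')
```

```text
t 18.85 pos [0.5367 0.134  0.0138] w_fix x,y -0.001 0.005 yaw(toolx-90deg) 0.105 F [-0.1 -0.9 -2. ] grip 0.017 q6 -1.63
```

View pics/w15.png

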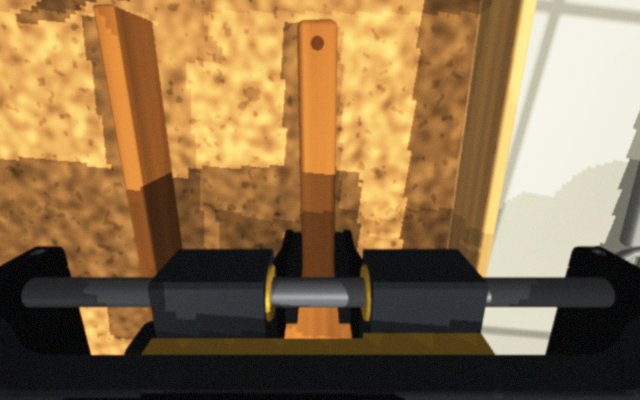

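>>> play_rows(moves="0 0 -3 0 0.005 0 10;0 0 0 0 0 0 25;0 0 0 0 0 0 40;0 0 0 0 0 0 40;0 0 10 0 0 0 40;0 0 30 0 0 0 40;0 0 40 0 0 0 40;0 0 40 0 0 0 40;-20 0 40 0 0 0 40;-20 0 40 0 0 0 40;0 0 0 0 0 0 40")

```text
time: 20.0
position: [0.4948, 0.1341, 0.2215]
tool_rot: [0.473, 0.526, -0.525, -0.473]
ft_force: [0.7, 0.8, 0.5]
grip_width: 0.04
```

Run:
```python
from meas import *
st()
p,M=shot('wrist','w16')
```

```text
t 20.0 pos [0.4948 0.1341 0.2215] w_fix x,y -0.001 0.002 yaw(toolx-90deg) 0.105 F [0.7 0.8 0.5] grip 0.04 q6 -1.63
```

View pics/w16.png

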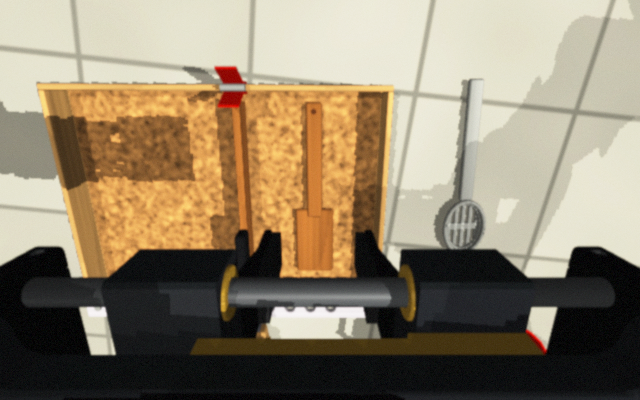

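Run:
```python
from meas import *
p,M=shot('wrist')
meas(p,M,(474,81),(462,250),.008,.01)
meas(p,M,(313,103),(315.5,270),.013,0)
st()
```

```text
[0.3862 0.2933 0.008 ] [0.5867 0.3281 0.008 ] L 0.2035 yaw 0.172 mid [0.4864 0.3107 0.008 ] grasp [0.4963 0.3124 0.008 ]
[0.427 0.122 0.013] [0.6316 0.1457 0.013 ] L 0.206 yaw 0.115 mid [0.5293 0.1338 0.013 ] grasp [0.5293 0.1338 0.013 ]
t 20.1 pos [0.4944 0.1337 0.2175] w_fix x,y -0.001 -0.003 yaw(toolx-90deg) 0.105 F [ 0.3 -0.7  0.3] grip 0.0403 q6 -1.63
```

>>> play_rows(moves="2 35 -10 0 0 0.01 50;2 35 -10 0 0 0.01 50;2 35 -20 0 0 0.01 50;0 35 -20 0 0 0 50;0 32 -20 0 0 0 50;0 0 0 0 0 0 50;0 0 0 0 0 0 50")

```text
time: 20.8
position: [0.499, 0.3089, 0.1241]
tool_rot: [-0.463, -0.527, 0.537, 0.469]
ft_force: [-0.3, 0.0, 0.3]
grip_width: 0.05
```

Run:
```python
from meas import *
st()
p,M=shot('wrist','w17')
st()
```

```text
t 20.8 pos [0.499  0.3089 0.1241] w_fix x,y 0.006 -0.015 yaw(toolx-90deg) 0.131 F [-0.3  0.   0.3] grip 0.05 q6 -1.34
t 20.85 pos [0.4987 0.3086 0.1241] w_fix x,y 0.005 -0.016 yaw(toolx-90deg) 0.13 F [-0.8  0.1 -0.1] grip 0.0499 q6 -1.34
```

View pics/w17.png

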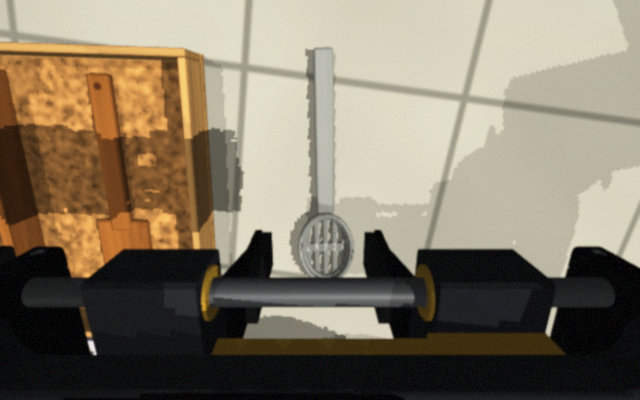

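Run:
```python
from meas import *
p,M=shot('wrist')
meas(p,M,(322,49),(327,279),.008,.01)
print(ray(p,M,(325.5,212),.008))
st()
```

```text
[0.3844 0.2969 0.008 ] [0.5877 0.3291 0.008 ] L 0.2057 yaw 0.157 mid [0.4861 0.313  0.008 ] grasp [0.4959 0.3146 0.008 ]
[0.51962443 0.31825775 0.008     ]
t 20.9 pos [0.4992 0.3081 0.125 ] w_fix x,y 0.005 -0.014 yaw(toolx-90deg) 0.13 F [-0.2  0.2  0.2] grip 0.0499 q6 -1.34
```

>>> play_rows(moves="-4 6 0 0.005 -0.014 0.025 50;0 0 -25 0 0 0 50;0 0 -25 0 0 0 50;0 0 -25 0 0 0 50;0 0 -15 0 0 0 50;0 0 0 0 0 0 50;0 0 0 0 0 0 50")

```text
time: 21.6
position: [0.4988, 0.3104, 0.0392]
tool_rot: [0.463, 0.541, -0.532, -0.458]
ft_force: [-0.5, -0.3, 0.7]
grip_width: 0.05
```

Run:
```python
from meas import *
st()
```

```text
t 21.6 pos [0.4988 0.3104 0.0392] w_fix x,y -0.005 0.014 yaw(toolx-90deg) 0.152 F [-0.5 -0.3  0.7] grip 0.05 q6 -1.36
```

>>> play_rows(moves="-4 3 0 -0.005 0.014 0.005 50;0 0 0 0 0 0 50;0 0 -12 0 0.002 0 50;0 0 -12 0 0.002 0 50;0 0 -6 0 0 0 50;0 0 0 0 0 0 50;0 0 0 0 0 0 50")

```text
time: 22.3
position: [0.4966, 0.3142, 0.0103]
tool_rot: [0.459, 0.538, -0.537, -0.459]
ft_force: [0.4, 0.5, 0.2]
grip_width: 0.0499
```

Run:
```python
from meas import *
st()
p,M=shot('wrist','w18')
```

```text
t 22.3 pos [0.4966 0.3142 0.0103] w_fix x,y -0.002 0.001 yaw(toolx-90deg) 0.157 F [0.4 0.5 0.2] grip 0.0499 q6 -1.36
```

View pics/w18.png

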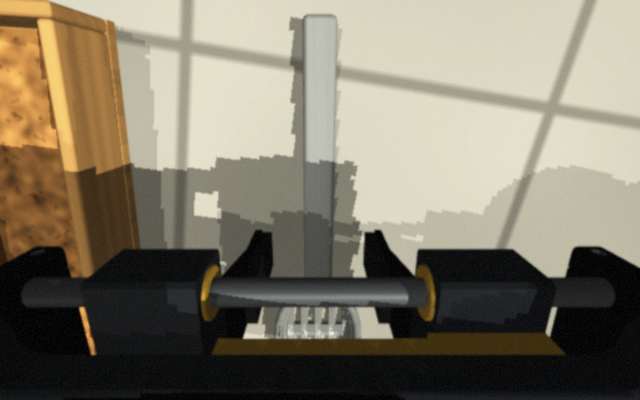

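Handle (col 319) centred between fingers. Lower 6 mm, close, lift.

>>> play_rows(moves="0 0 -7 0 0 0 50;0 0 0 0 0 0 30;0 0 0 0 0 0 8;0 0 0 0 0 0 8;0 0 0 0 0 0 8;0 0 0 0 0 0 8;0 0 0 0 0 0 8", newtons=35)

```text
time: 23.05
position: [0.497, 0.3144, 0.0034]
tool_rot: [0.459, 0.539, -0.537, -0.459]
ft_force: [-0.1, -0.8, -0.3]
grip_width: 0.0151
```

>>> play_rows(moves="0 0 25 0 0 0 8;0 0 35 0 0 0 8;0 0 35 0 0 0 8;0 0 15 0 0 0 8;0 0 0 0 0 0 8;6 -35 0 0 0 -0.02 8;6 -35 0 0 0 -0.02 8;6 -35 0 0 0 -0.01 8;6 -35 0 0 0 0 8;6 -35 0 0 0 0 8;6 -35 0 0 0 0 8;6 -35 0 0 0 0 8;6 -35 0 0 0 0 8;6 -35 0 0 0 0 8;6 -35 0 0 0 0 8;6 -35 0 0 0 0 8;0 0 0 0 0 0 8")

```text
time: 24.75
position: [0.5557, -0.085, 0.1037]
tool_rot: [-0.467, -0.524, 0.529, 0.476]
ft_force: [-0.3, -0.3, -1.0]
grip_width: 0.0151
```

Run:
```python
from meas import *
st()
p,M=shot('wrist','w19')
```

```text
t 24.75 pos [ 0.5557 -0.085   0.1037] w_fix x,y -0.003 -0.015 yaw(toolx-90deg) 0.11 F [-0.3 -0.3 -1. ] grip 0.0151 q6 -2.03
```

View pics/w19.png

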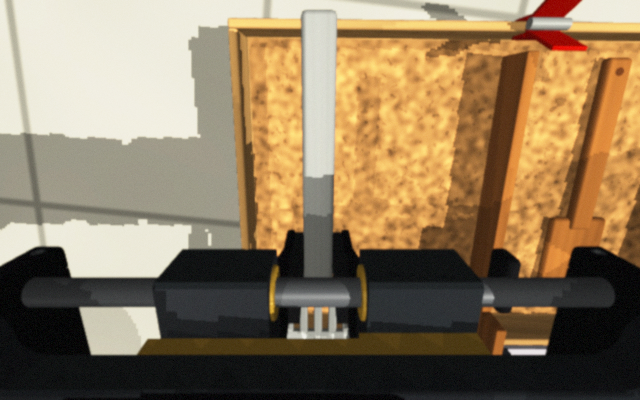

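Run:
```python
from meas import *
p,M=shot('wrist')
a=ray(p,M,(229,19),.04);k=ray(p,M,(548,23),.044)
Rz=R.from_euler('z',.105).as_matrix()[:2,:2]
print('origin from corner',a[:2]-Rz@[-.1235,-.179],'from clip',k[:2]-Rz@[-.1205,.02])
st()
```

```text
origin from corner [0.53966526 0.04010412] from clip [0.53862332 0.03964444]
t 24.85 pos [ 0.5534 -0.0808  0.1034] w_fix x,y -0.006 -0.019 yaw(toolx-90deg) 0.112 F [-1.2  0.1 -0.5] grip 0.0155 q6 -2.03
```

>>> play_rows(moves="9 5 0 -0.006 -0.019 -0.007 8;0 0 0 0 0 0 8;0 0 -20 0 0 0 8;0 0 -20 0 0 0 8;0 0 -15 0 0 0 8;0 0 0 0 0 0 8;0 0 0 0 0 0 8")

```text
time: 25.55
position: [0.5612, -0.065, 0.0464]
tool_rot: [0.469, 0.529, -0.528, -0.471]
ft_force: [0.1, 0.2, -0.3]
grip_width: 0.0152
```

Run:
```python
from meas import *
st()
```

```text
t 25.55 pos [ 0.5612 -0.065   0.0464] w_fix x,y -0.002 -0.001 yaw(toolx-90deg) 0.117 F [ 0.1  0.2 -0.3] grip 0.0152 q6 -2.0
```

>>> play_rows(moves="1 -14 0 -0.002 0 -0.012 8;0 0 0 0 0 0 8;0 0 -12 0 0 0 8;0 0 -12 0 0 0 8;0 0 -5 0 0 0 8;0 0 0 0 0 0 8;0 0 0 0 0 0 8")

```text
time: 26.25
position: [0.5637, -0.0801, 0.0171]
tool_rot: [0.474, 0.526, -0.525, -0.472]
ft_force: [0.2, -0.5, -0.9]
grip_width: 0.0153
```

Run:
```python
from meas import *
st()
p,M=shot('wrist','w20')
```

```text
t 26.25 pos [ 0.5637 -0.0801  0.0171] w_fix x,y 0.002 0.002 yaw(toolx-90deg) 0.105 F [ 0.2 -0.5 -0.9] grip 0.0153 q6 -2.01
```

View pics/w20.png

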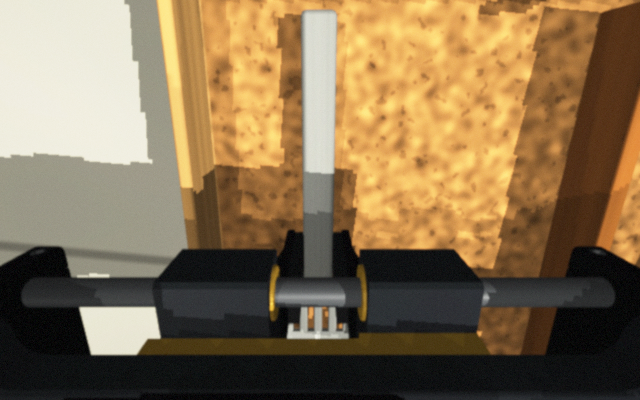

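>>> play_rows(moves="0 0 -7 0 0 0 8;0 0 0 0 0 0 8;0 0 0 0 0 0 25;0 0 0 0 0 0 40;0 0 0 0 0 0 40;0 0 10 0 0 0 40;0 0 30 0 0 0 40;0 0 40 0 0 0 40;0 0 40 0 0 0 40;-20 0 40 0 0 0 40;-20 0 40 0 0 0 40;0 0 0 0 0 0 40")

```text
time: 27.5
position: [0.5225, -0.0799, 0.2214]
tool_rot: [0.476, 0.526, -0.525, -0.47]
ft_force: [1.2, -1.3, -0.4]
grip_width: 0.04
```

Run:
```python
from meas import *
st()
p,M=shot('wrist','w21')
p,M=shot('top','top21')
meas(p,M,(448,281),(459,214),.008)
```

```text
t 27.5 pos [ 0.5225 -0.0799  0.2214] w_fix x,y 0.004 0.007 yaw(toolx-90deg) 0.105 F [ 1.2 -1.3 -0.4] grip 0.04 q6 -2.04
[ 0.3683 -0.4039  0.008 ] [ 0.5691 -0.4489  0.008 ] L 0.2058 yaw -0.221 mid [ 0.4687 -0.4264  0.008 ] grasp [ 0.4814 -0.4292  0.008 ]
```

View pics/w21.png

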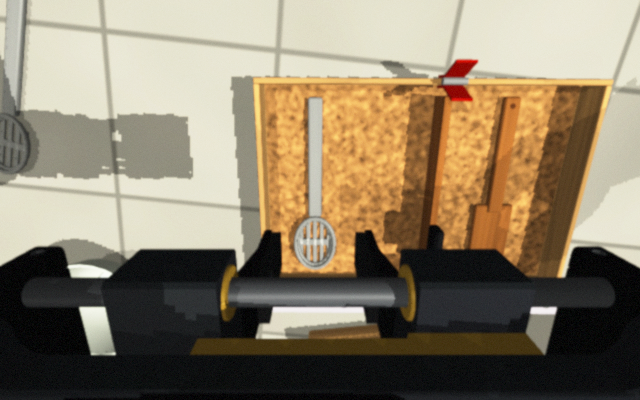

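View pics/top21.png

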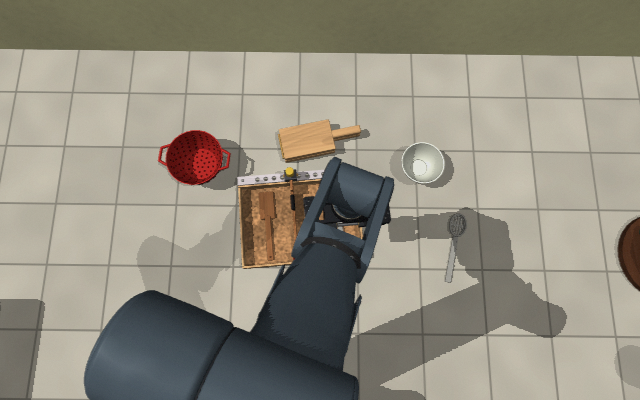

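>>> play_rows(moves="-4 -35 0 0 0 -0.06 50;-4 -35 0 0 0 -0.06 50;-4 -35 0 0 0 -0.06 50;-5 -35 0 0 0 -0.06 50;-5 -35 0 0 0 -0.05 50;-5 -35 0 0 0 0 50;-5 -35 -15 0 0 0 50;-5 -35 -15 0 0 0 50;0 -35 -15 0 0 0 50;0 -20 -15 0 0 0 50;0 0 0 0 0 0 50;0 0 0 0 0 0 50")

```text
time: 28.8
position: [0.4778, -0.4212, 0.1331]
tool_rot: [-0.535, -0.449, 0.449, 0.557]
ft_force: [0.3, 0.2, 0.5]
grip_width: 0.0503
```

Run:
```python
from meas import *
st()
p,M=shot('wrist','w22')
```

```text
t 28.8 pos [ 0.4778 -0.4212  0.1331] w_fix x,y -0.023 -0.02 yaw(toolx-90deg) -0.194 F [0.3 0.2 0.5] grip 0.0503 q6 -2.27
```

View pics/w22.png

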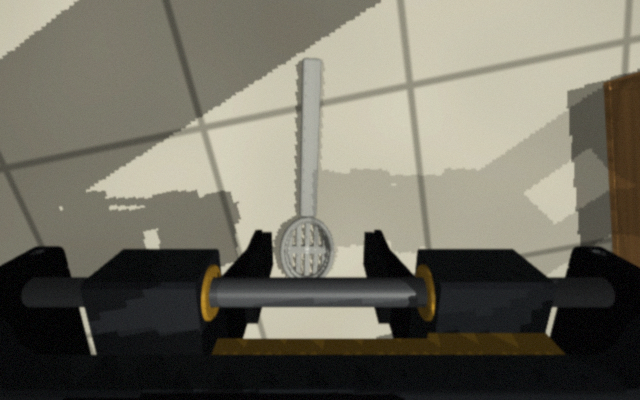

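Run:
```python
from meas import *
p,M=shot('wrist')
meas(p,M,(312,60),(305,281),.008,.01)
st()
```

```text
[ 0.3705 -0.4014  0.008 ] [ 0.5707 -0.449   0.008 ] L 0.2058 yaw -0.233 mid [ 0.4706 -0.4252  0.008 ] grasp [ 0.4803 -0.4275  0.008 ]
t 28.9 pos [ 0.4781 -0.4205  0.134 ] w_fix x,y -0.023 -0.02 yaw(toolx-90deg) -0.193 F [ 0.6 -0.7  0. ] grip 0.0498 q6 -2.27
```

>>> play_rows(moves="2 -7 0 -0.023 -0.02 -0.04 50;0 0 0 0 0 0 50;0 0 -25 0 0 0 50;0 0 -25 0 0 0 50;0 0 -25 0 0 0 50;0 0 -10 0 0 0 50;0 0 0 0 0 0 50;0 0 0 0 0 0 50")

```text
time: 29.7
position: [0.4856, -0.4205, 0.0549]
tool_rot: [0.555, 0.443, -0.441, -0.549]
ft_force: [1.0, 0.1, -0.0]
grip_width: 0.0499
```

Run:
```python
from meas import *
st()
p,M=shot('wrist','w23')
```

```text
t 29.7 pos [ 0.4856 -0.4205  0.0549] w_fix x,y 0.005 0.007 yaw(toolx-90deg) -0.22 F [ 1.   0.1 -0. ] grip 0.0499 q6 -2.24
```

View pics/w23.png

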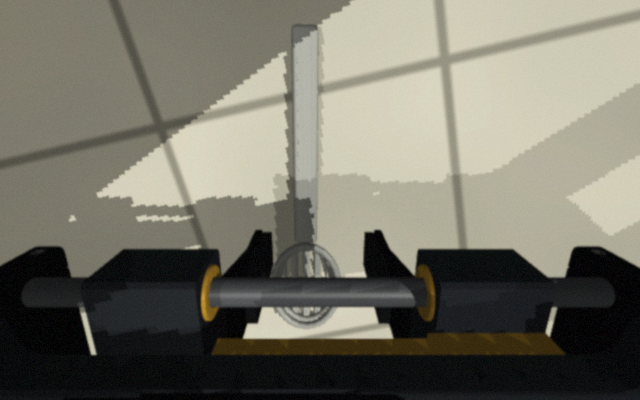

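>>> play_rows(moves="-6 -7 0 0.005 0.007 -0.013 50;0 0 0 0 0 0 50;0 0 -15 0 0 0 50;0 0 -15 0 0 0 50;0 0 -10 0 0 0 50;0 0 0 0 0 0 50;0 0 0 0 0 0 50")

```text
time: 30.45
position: [0.4799, -0.4299, 0.0142]
tool_rot: [0.556, 0.438, -0.438, -0.554]
ft_force: [-1.1, -1.1, -0.1]
grip_width: 0.05
```

Run:
```python
from meas import *
st()
p,M=shot('wrist','w24')
```

```text
t 30.45 pos [ 0.4799 -0.4299  0.0142] w_fix x,y 0.003 0.002 yaw(toolx-90deg) -0.234 F [-1.1 -1.1 -0.1] grip 0.05 q6 -2.24
```

View pics/w24.png

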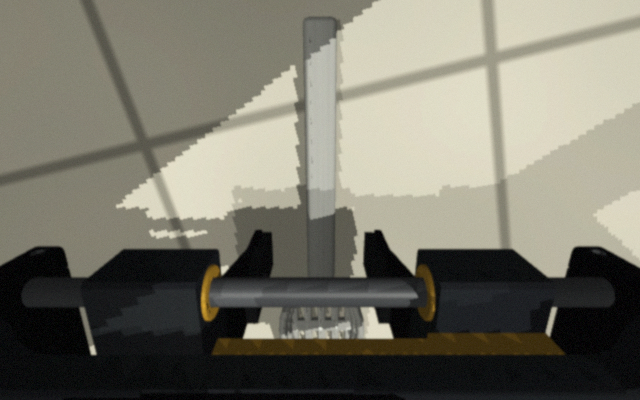

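>>> play_rows(moves="0 0 -10 0 0 0 50;0 0 -1 0 0 0 30;0 0 0 0 0 0 8;0 0 0 0 0 0 8;0 0 0 0 0 0 8;0 0 0 0 0 0 8;0 0 0 0 0 0 8", newtons=35)

```text
time: 31.2
position: [0.4805, -0.4301, 0.0034]
tool_rot: [0.557, 0.438, -0.438, -0.553]
ft_force: [0.5, 0.1, -0.9]
grip_width: 0.0153
```

>>> play_rows(moves="0 0 25 0 0 0 8;0 0 35 0 0 0 8;0 0 35 0 0 0 8;0 0 15 0 0 0 8;0 0 0 0 0 0 8;6 35 0 0 0 0.06 8;6 35 0 0 0 0.06 8;6 35 0 0 0 0.06 8;6 35 0 0 0 0.06 8;6 35 0 0 0 0.05 8;6 35 0 0 0 0.04 8;6 35 0 0 0 0 8;6 35 0 0 0 0 8;6 35 0 0 0 0 8;6 35 0 0 0 0 8;6 35 0 0 0 0 8;6 30 0 0 0 0 8;0 0 0 0 0 0 8;0 0 0 0 0 0 8")

```text
time: 33.1
position: [0.5439, 0.0027, 0.1025]
tool_rot: [-0.469, -0.524, 0.528, 0.477]
ft_force: [0.9, 0.3, -0.8]
grip_width: 0.0151
```

Run:
```python
from meas import *
st()
p,M=shot('wrist','w25')
```

```text
t 33.1 pos [0.5439 0.0027 0.1025] w_fix x,y -0.003 -0.013 yaw(toolx-90deg) 0.106 F [ 0.9  0.3 -0.8] grip 0.0151 q6 -1.88
```

View pics/w25.png

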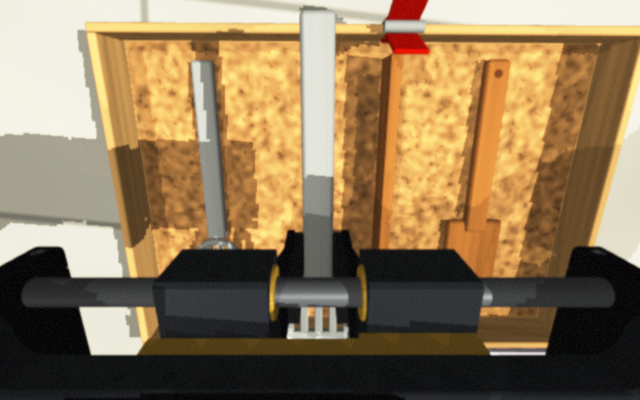

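>>> play_rows(moves="10 -5 0 -0.003 -0.013 0 8;0 0 0 0 0 0 8;0 0 -20 0 0 0 8;0 0 -20 0 0 0 8;0 0 -15 0 0 0 8;0 0 0 0 0 0 8;0 0 0 0 0 0 8")

```text
time: 33.85
position: [0.5568, -0.0116, 0.0462]
tool_rot: [0.478, 0.524, -0.522, -0.474]
ft_force: [1.5, 0.3, -0.9]
grip_width: 0.015
```

Run:
```python
from meas import *
st()
p,M=shot('wrist','w26')
```

```text
t 33.85 pos [ 0.5568 -0.0116  0.0462] w_fix x,y 0.001 0.005 yaw(toolx-90deg) 0.094 F [ 1.5  0.3 -0.9] grip 0.015 q6 -1.89
```

View pics/w26.png

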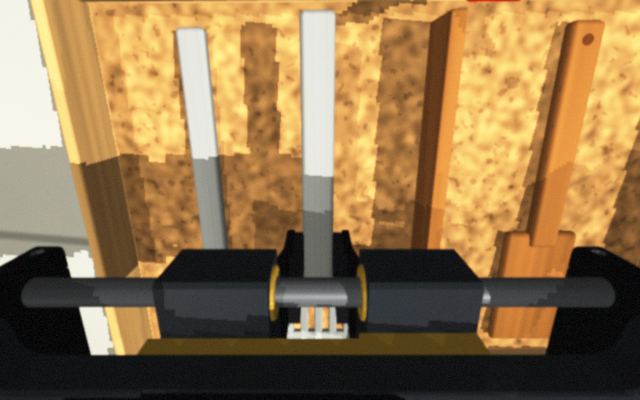

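>>> play_rows(moves="-2 11 0 0.001 0.005 0.011 8;0 0 0 0 0 0 8;0 0 -12 0 0 0 8;0 0 -12 0 0 0 8;0 0 -5 0 0 0 8;0 0 0 0 0 0 8;0 0 0 0 0 0 8")

```text
time: 34.6
position: [0.5559, 0.0003, 0.0168]
tool_rot: [0.474, 0.526, -0.525, -0.472]
ft_force: [-0.7, -0.1, -1.3]
grip_width: 0.0149
```

Run:
```python
from meas import *
st()
p,M=shot('wrist','w27')
```

```text
t 34.6 pos [5.559e-01 3.000e-04 1.680e-02] w_fix x,y 0.001 0.004 yaw(toolx-90deg) 0.106 F [-0.7 -0.1 -1.3] grip 0.0149 q6 -1.88
```

View pics/w27.png

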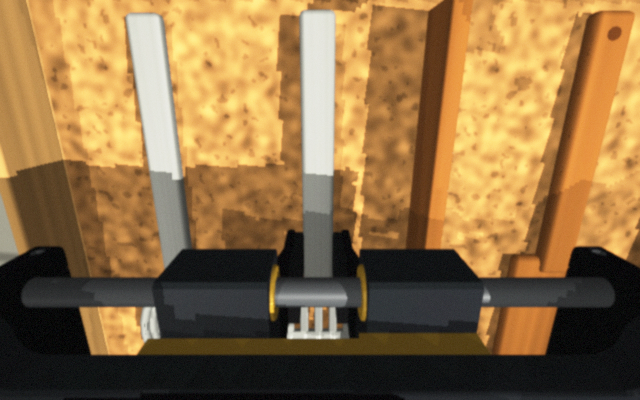

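>>> play_rows(moves="0 0 -7 0 0 0 8;0 0 0 0 0 0 8;0 0 0 0 0 0 20;0 0 0 0 0 0 30;0 0 0 0 0 0 30;0 0 10 0 0 0 30;0 0 30 0 0 0 30;0 0 40 0 0 0 30;0 0 40 0 0 0 30;-20 0 40 0 0 0 30;-20 0 40 0 0 0 30;-20 0 40 0 0 0 30;0 0 0 0 0 0 30")

```text
time: 35.95
position: [0.4934, 0.0001, 0.2636]
tool_rot: [0.476, 0.527, -0.524, -0.47]
ft_force: [0.8, -0.3, -0.9]
grip_width: 0.0301
```

Run:
```python
from meas import *
st()
p,M=shot('wrist','w28')
print(find(p,M,'pin_grip'))
```

```text
t 35.95 pos [4.934e-01 1.000e-04 2.636e-01] w_fix x,y 0.003 0.01 yaw(toolx-90deg) 0.106 F [ 0.8 -0.3 -0.9] grip 0.0301 q6 -1.9
[(0.7, [0.676, 0.0614, 0.1034]), (0.7, [0.7438, 0.0211, 0.0296])]
```

View pics/w28.png

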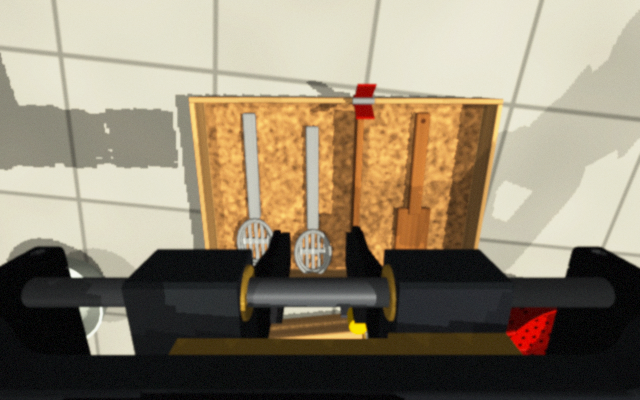

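Run:
```python
from meas import *
p,M=shot('wrist')
NL=ray(p,M,(502,100),.04);NR=ray(p,M,(190,98),.04)
d=(NL-NR)[:2];print('width',np.hypot(*d));yv=d/np.hypot(*d);xv=np.array([yv[1],-yv[0]])
O=(NL+NR)[:2]/2+xv*.1235;print('origin',O,'yaw',np.arctan2(xv[1],xv[0]))
def T(P):return np.round([(P[:2]-O)@xv,(P[:2]-O)@yv],4)
for n,a,b in(('spoonA',(248,114),(255.5,265)),('spoonB',(312,127),(312.5,275)),('spat',(422,113),(411,250))):
    A=T(ray(p,M,a,.014));B=T(ray(p,M,b,.014));print(n,A,B,'mid by handle',A[0]+.105,'mid',(A+B)/2)
print('clip',T(ray(p,M,(364,101),.044)),'div',T(ray(p,M,(361,125),.039)))
i=p['image'][70:300,170:520];cv2.imwrite('pics/w28c.png',cv2.resize(i,None,fx=2.2,fy=2.2,interpolation=cv2.INTER_CUBIC))
```

```text
width 0.35068922509921313
origin [0.54148771 0.03619971] yaw 0.09849461990244703
spoonA [-0.1045 -0.1166] [ 0.1028 -0.1181] mid by handle 0.0005000000000000004 mid [-0.00085 -0.11735]
spoonB [-0.0894 -0.0386] [ 0.1182 -0.0378] mid by handle 0.015600000000000003 mid [ 0.0144 -0.0382]
spat [-0.1071  0.095 ] [0.0777 0.0987] mid by handle -0.0021000000000000046 mid [-0.0147   0.09685]
clip [-0.1216  0.0198] div [-0.0948  0.0184]
```

View pics/w28c.png

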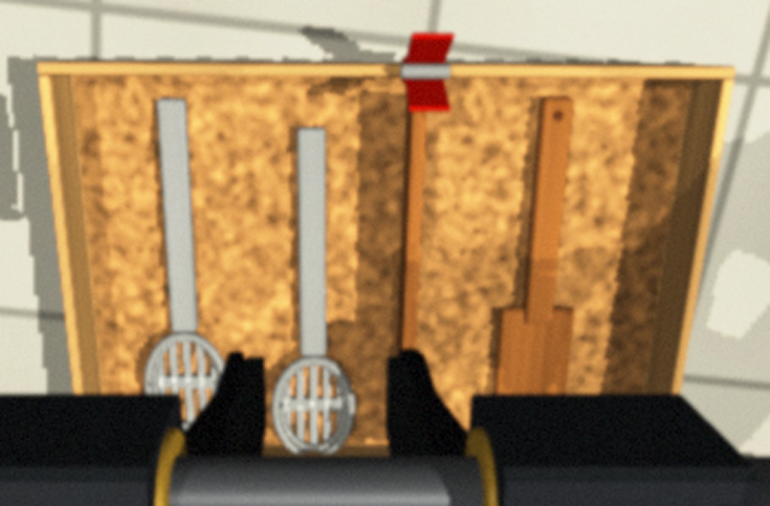

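>>> play_rows(moves="-30 0 0 0 0.01 0 30;-30 0 0 0 0 0 30;-15 0 0 0 0 0 30;0 0 0 0 0 0 30;0 0 0 0 0 0 30")

```text
time: 36.6
position: [0.4146, 0.0008, 0.2507]
tool_rot: [-0.466, -0.521, 0.53, 0.48]
ft_force: [-0.3, -1.3, 1.2]
grip_width: 0.0299
```

Run:
```python
from meas import *
st()
p,M=shot('wrist','w29')
i=p['image'][20:270,170:520];cv2.imwrite('pics/w29c.png',cv2.resize(i,None,fx=2.2,fy=2.2,interpolation=cv2.INTER_CUBIC))
```

```text
t 36.6 pos [0.4146 0.0008 0.2507] w_fix x,y -0.003 -0.023 yaw(toolx-90deg) 0.105 F [-0.3 -1.3  1.2] grip 0.0299 q6 -1.94
```

View pics/w29c.png

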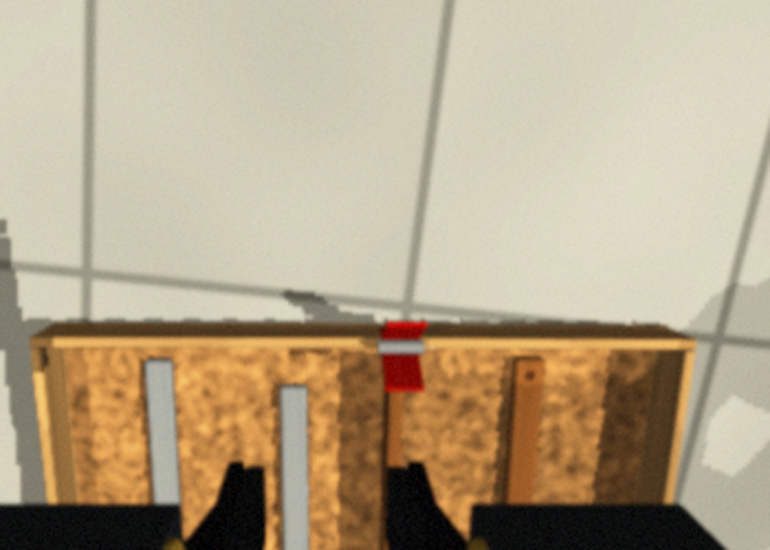

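>>> play_rows(moves="35 0 0 0 -0.02 0 30;35 0 0 0 0 0 30;35 0 5 0 0 0 30;35 0 5 0 0 0 30;35 0 5 0 0 0 30;35 0 0 0 0 0 30;0 0 0 0 0 0 30;0 0 0 0 0 0 30")

```text
time: 37.45
position: [0.6393, 0.0015, 0.2583]
tool_rot: [-0.469, -0.525, 0.526, 0.476]
ft_force: [-0.5, -0.5, 0.3]
grip_width: 0.0299
```

Run:
```python
from meas import *
st()
p,M=shot('wrist','w30')
i=p['image'][20:270,170:520];cv2.imwrite('pics/w30c.png',cv2.resize(i,None,fx=2.2,fy=2.2,interpolation=cv2.INTER_CUBIC))
```

```text
t 37.45 pos [0.6393 0.0015 0.2583] w_fix x,y -0.005 -0.008 yaw(toolx-90deg) 0.106 F [-0.5 -0.5  0.3] grip 0.0299 q6 -1.85
```

View pics/w30c.png

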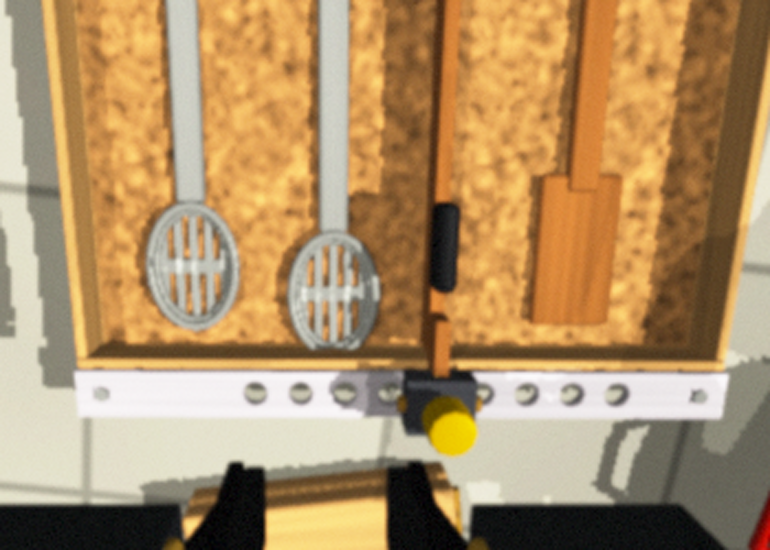

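>>> play_rows(moves="-30 0 -15 -0.005 -0.008 0 40;-30 0 -20 0 0 0 40;-25 0 -30 0 0 0 40;0 0 -30 0 0 0 40;0 0 -30 0 0 0 40;0 0 -30 0 0 0 40;0 0 -10 0 0 0 40;0 0 0 0 0 0 40;0 0 0 0 0 0 40")

```text
time: 38.4
position: [0.544, 0.0025, 0.0913]
tool_rot: [0.473, 0.526, -0.526, -0.473]
ft_force: [-0.5, 0.0, -0.1]
grip_width: 0.0397
```

Run:
```python
from meas import *
st()
p,M=shot('wrist','w31')
```

```text
t 38.4 pos [0.544  0.0025 0.0913] w_fix x,y 0.0 0.001 yaw(toolx-90deg) 0.105 F [-0.5  0.  -0.1] grip 0.0397 q6 -1.88
```

View pics/w31.png

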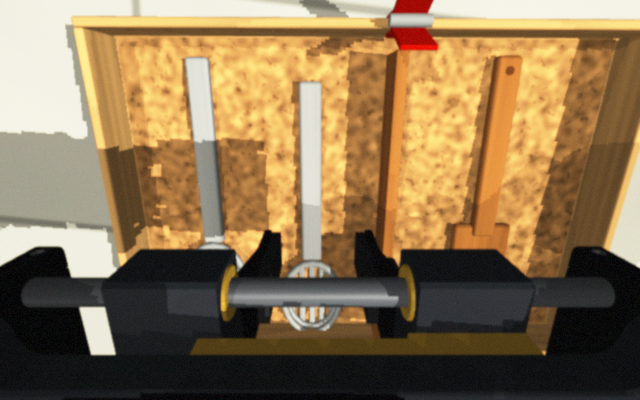

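>>> play_rows(moves="4 -3 -15 0 0 0 40;0 0 -20 0 0 0 40;0 0 -20 0 0 0 40;0 0 -10 0 0 0 40;0 0 0 0 0 0 40;0 0 0 0 0 0 40")

```text
time: 39.05
position: [0.5554, -0.0026, 0.0281]
tool_rot: [0.478, 0.529, -0.523, -0.468]
ft_force: [0.4, -0.2, -1.3]
grip_width: 0.0405
```

Run:
```python
from meas import *
st()
p,M=shot('wrist','w32')
```

```text
t 39.05 pos [ 0.5554 -0.0026  0.0281] w_fix x,y 0.004 0.017 yaw(toolx-90deg) 0.106 F [ 0.4 -0.2 -1.3] grip 0.0405 q6 -1.88
```

View pics/w32.png

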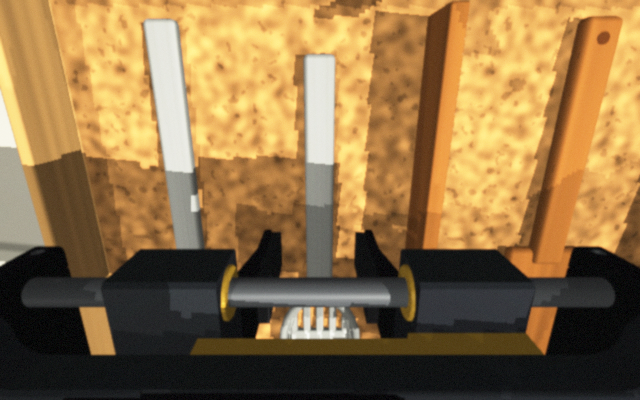

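Handle centred (col 319). Go down, close, then pull back 12 mm along tray −x with a slight lift.

>>> play_rows(moves="-2 0 -10 0.003 0.015 0 40;0 0 -8 0 0 0 40;0 0 0 0 0 0 40")

```text
time: 39.4
position: [0.5548, -0.0029, 0.0107]
tool_rot: [0.474, 0.527, -0.525, -0.471]
ft_force: [-0.3, 0.0, 0.5]
grip_width: 0.0395
```

>>> play_rows(moves="0 0 0 0 0 0 20;0 0 0 0 0 0 8;0 0 0 0 0 0 8;0 0 0 0 0 0 8;0 0 0 0 0 0 8;0 0 0 0 0 0 8")

```text
time: 40.0
position: [0.5548, -0.0028, 0.0109]
tool_rot: [0.474, 0.527, -0.525, -0.471]
ft_force: [-0.3, -0.4, -0.5]
grip_width: 0.0149
```

Run:
```python
from meas import *
st()
```

```text
t 40.0 pos [ 0.5548 -0.0028  0.0109] w_fix x,y 0.001 0.005 yaw(toolx-90deg) 0.106 F [-0.3 -0.4 -0.5] grip 0.0149 q6 -1.88
```

>>> play_rows(moves="0 0 2 0.001 0.005 0 8;-6 -0.6 0 0 0 0 8;-6 -0.6 0 0 0 0 8;0 0 0 0 0 0 8;0 0 0 0 0 0 8")

```text
time: 40.5
position: [0.541, -0.004, 0.0131]
tool_rot: [-0.472, -0.525, 0.526, 0.473]
ft_force: [0.1, -0.3, -1.0]
grip_width: 0.015
```

Run:
```python
from meas import *
st()
```

```text
t 40.5 pos [ 0.541  -0.004   0.0131] w_fix x,y -0.0 -0.002 yaw(toolx-90deg) 0.106 F [ 0.1 -0.3 -1. ] grip 0.015 q6 -1.89
```

>>> play_rows(moves="0 0 -2.5 0 0 0 8;0 0 0 0 0 0 8;0 0 0 0 0 0 20;0 0 0 0 0 0 35;0 0 0 0 0 0 35;0 0 10 0 0 0 35;0 0 30 0 0 0 35;0 0 40 0 0 0 35;0 0 40 0 0 0 35;0 0 40 0 0 0 35;20 0 40 0 0 0 35;20 0 20 0 0 0 35;20 0 0 0 0 0 35;10 0 0 0 0 0 35;0 0 0 0 0 0 35")

```text
time: 42.0
position: [0.6109, -0.0032, 0.2479]
tool_rot: [0.474, 0.527, -0.525, -0.471]
ft_force: [0.0, -0.4, -0.2]
grip_width: 0.0351
```

Run:
```python
from meas import *
st()
p,M=shot('wrist','w33')
print(find(p,M,'pin_grip'),find(p,M,'divider_grip'),find(p,M,'spoon1_mid'),find(p,M,'spatula1_mid'))
i=p['image'][0:270,150:540];cv2.imwrite('pics/w33c.png',cv2.resize(i,None,fx=2,fy=2,interpolation=cv2.INTER_CUBIC))
```

```text
t 42.0 pos [ 0.6109 -0.0032  0.2479] w_fix x,y 0.001 0.005 yaw(toolx-90deg) 0.106 F [ 0.  -0.4 -0.2] grip 0.0351 q6 -1.86
[(0.74, [0.6687, 0.0675, 0.1026])] [(0.82, [0.5757, 0.0506, 0.0411])] [(0.73, [0.5789, -0.0815, 0.0155])] []
```

```bash
cat > seg.py <<'E'
from meas import *
O=np.array([.541,.0375]);Rz=R.from_euler('z',.105).as_matrix()[:2,:2]
T=lambda P:Rz.T@(np.array(P)[:2]-O)
def ext(p,M,mask,z=.013):
    n,l,s,c=cv2.connectedComponentsWithStats(mask.astype(np.uint8))
    for i in range(1,n):
        if s[i,4]<60: continue
        v,u=np.nonzero(l==i)
        P=np.array([T(ray(p,M,(a,b),z)) for a,b in zip(u,v)])
        m=P.mean(0);C=np.cov((P-m).T);w_,V=np.linalg.eigh(C);d=V[:,1]*np.sign(V[0,1])
        print(s[i].tolist(),'x',P[:,0].min().round(4),P[:,0].max().round(4),'y',P[:,1].min().round(4),P[:,1].max().round(4),'ang',np.arctan2(d[1],d[0]).round(3))
def grey(p):
    h=cv2.cvtColor(p['image'],cv2.COLOR_BGR2HSV)
    return (h[...,1]<60)&(h[...,2]>50)
E
python3 - <<'E'
from seg import *
p,M=shot('wrist')
g=grey(p)
# restrict to tray interior of floor
K=np.zeros(g.shape,np.uint8)
poly=[]
for x,y in((-.12,-.165),(-.12,.014),(.116,.014),(.116,-.165)):
    q=Rz@[x,y]+O; poly.append(pix(p,M,[*q,.012]))
poly=np.array(poly).astype(int);print(poly.tolist());cv2.fillPoly(K,[poly],1)
ext(p,M,g&(K>0))
for q in('spoon1','spoon1_mid','spatula1_mid'):
    try:
        for r in vision.cut_out(p,q)[:3]: print(q,r['p']);ext(p,M,r['pixels'])
    except Exception as e: print(q,e)
E
```

```text
[[207, -8], [374, -8], [365, 200], [225, 200]]
[238, 8, 43, 187, 3275] x -0.104 0.1065 y -0.1461 -0.0938 ang -0.013
[302, 11, 42, 186, 3232] x -0.1011 0.1091 y -0.0666 -0.0155 ang 0.007
spoon1 it knows: bowl, clip1_mark, clip2_mark, clip3_mark, colander, divider, divider_grip, divider_hole, pin_grip, pin_tip, spatula1_end, spatula1_mid, spatula2_end, spatula2_mid, spoon1_end, spoon1_mid, sp
spoon1_mid 0.57
[237, 9, 44, 187, 3584] x -0.103 0.1078 y -0.1474 -0.0938 ang -0.015
spoon1_mid 0.51
[368, 229, 21, 30, 401] x 0.1547 0.1973 y 0.0192 0.0475 ang 0.444
spatula1_mid 0.67
[353, 0, 39, 240, 3317] x -0.1116 0.1691 y -0.0007 0.0497 ang 0.026
```

>>> play_rows(moves="-30 35 5 0 0 0 35;-30 40 5 0 0 0 35;-30 40 5 0 0 0 35;-30 40 5 0 0 0 35;-30 40 0 0 0 0 35;-30 40 0 0 0 0 35;-30 40 0 0 0 0 35;-30 40 0 0 0 0 35;-30 40 0 0 0 0 35;-30 40 0 0 0 0 35;-30 40 0 0 0 0 35;0 40 0 0 0 0 35;0 0 0 0 0 0 35")

```text
time: 43.7
position: [0.2719, 0.4717, 0.266]
tool_rot: [0.476, 0.526, -0.522, -0.474]
ft_force: [-0.4, 0.2, 0.3]
grip_width: 0.035
```

Run:
```python
from seg import *
st()
p,M=shot('top','topend')
for q in('pin_grip','divider_grip','clip1_mark','bowl','colander','tostonera'): print(q,find(p,M,q))
for q in('spoon1_mid','spatula1_mid'):
    try:
        for r in vision.cut_out(p,q)[:3]: print(q,r['p']);ext(p,M,r['pixels'])
    except Exception as e: print(q,e)
K=np.zeros(p['image'].shape[:2],np.uint8)
poly=np.array([pix(p,M,[*(Rz@[x,y]+O),.012]) for x,y in((-.12,-.168),(-.12,.014),(.118,.014),(.118,-.168))]).astype(int)
cv2.fillPoly(K,[poly],1);print(poly.tolist());ext(p,M,grey(p)&(K>0))
```

```text
t 43.7 pos [0.2719 0.4717 0.266 ] w_fix x,y -0.002 0.004 yaw(toolx-90deg) 0.098 F [-0.4  0.2  0.3] grip 0.035 q6 -0.82
pin_grip [(0.73, [0.7261, -0.3414, 0.0244]), (0.63, [0.6718, 0.0656, 0.1049])]
divider_grip [(0.77, [0.5921, 0.0506, 0.0568]), (0.29, [0.7275, -0.3397, 0.0247])]
clip1_mark [(0.61, [0.5837, -0.0821, 0.0104])]
bowl [(0.92, [0.7275, -0.3387, 0.027])]
colander [(0.86, [0.7356, 0.3699, 0.0261])]
tostonera [(0.64, [0.563, 0.1322, 0.0129]), (0.57, [0.7976, 0.0042, 0.0452]), (0.36, [0.583, -0.0016, 0.0087])]
spoon1_mid 0.96
[328, 185, 17, 67, 572] x -0.1022 0.1017 y -0.1433 -0.0935 ang -0.001
spatula1_mid 0.65
[283, 169, 15, 86, 336] x -0.0983 0.1642 y -0.0053 0.0387 ang -0.007
[[359, 255], [298, 261], [291, 183], [350, 178]]
[328, 185, 18, 68, 484] x -0.1054 0.102 y -0.1464 -0.0938 ang -0.008
[303, 186, 17, 69, 493] x -0.1041 0.1054 y -0.0669 -0.0164 ang 0.001
```

Run:
```python
from rig import robot
print(robot.hand_in())
```

```text
the job is handed in; nothing more can be done
None
```

I locked the divider at the red clip, put the one spatula in the left compartment and both spoons in the right one, and handed the job in at about 45 s of the 210 s allowed. The hand-in call gives no verdict.

**Divider and pin:** I pulled the pin up about 25 mm and dragged the divider 75 mm with it to the clip. I then pushed the pin home until it met about 11 N. Afterwards the knob's top read 0.103–0.105 m against an expected 0.103 m. The divider read tray y 0.018 and the clip 0.020, within the 4 mm limit.

**Utensils:** All handles point towards the robot.
- **Spoons:** The second spoon first came down against the far wall, so I gripped it again and moved it back. At the last check both spoons spanned about -0.105 to +0.105 m along the tray. They lay at tray y of about -0.12 and -0.04, turned by less than 0.02 rad.
- **Spatula:** It lay at tray y of about +0.097, with its mid point near tray x = 0.

**Bystanders:** The bowl, colander and plantain press were found within about 7 mm of where they first read. I did not touch them.

**Checks that failed or disagreed:**
- **Pictures:** The 40-picture viewing limit ran out before the last view, so the second spoon's final place was checked only by segmentation, not by eye.
- **Spatula:** In the last top picture the network's spatula mask landed on the divider. Its other report in that spot, labelled as the press, fits the spatula's earlier measured place to about 1 cm. I did not measure its tilt directly; it looked flat in the pictures.
- **Tray position:** Different views put the tray's origin up to about 5 mm apart.

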